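# Close up the beads in the bead board

## Robot

A 6-joint arm with a two-finger parallel gripper is mounted at the origin on the work surface. World frame = base frame: x ahead of the robot, y to its left, z up, the work surface at z = 0. Lengths are in m, angles in rad, forces in N, time in s.
With the tool pointing down it reaches from about 0.25 to 0.725 m from the base axis. Payload 9.7 kg.
Tool frame: the origin (TCP) lies midway between the tips of the shut fingers; the grasp point (between the pads) lies ctrl.grip_point_offset behind it (ctrl.grip_point_offset is the distance from the TCP to the grasp point, in m); z points along the fingers, y is the direction in which the jaws open and shut (so a half turn about z gives the same grasp; the last joint's range is limited). The gripper opens to 85 mm and grips with 20 to 120 N. Pads are 22 mm wide; open, the fingers measure 114 mm over their backs; the gripper's body (76 mm by 85 mm) begins 54 mm behind the grasp point. The pads swing forward as they close: fully open they stand 13 mm farther back than shut.
Start: joints at [-1.27, 0.087, 0.176, 1.66, 0, 1.571], TCP at [0.163, -0.525, 0.198] pointing down, gripper open.
Joint ranges: [-3.13, 3.13], [-0.85, 1.81], [-1.15, 1.24], [-2.2, 2.28], [-1.44, 1.52], [-3.14, 3.14]. Speed limits (rad/s): [2.22, 2.22, 2.57, 3.14, 3.14, 3.14].

## Interface

Orientations are given as a rotation vector (axis times angle).
In Python, from rig import ctrl gives the robot as it stands. The module is installed in compiled form; this text tells all that it offers.
- The arm moves only by the tool move_arm, never from a script. Its argument "increments" is a list of rows, each an object with "travel": the shift along the tool's x, y, z in m, a list of three; "spin": the turn about the tool's z in degrees. In form: [{"travel": [dx, dy, dz], "spin": spin}, ...]. A call has exactly 5 rows; each row is the pose to reach, as a shift and turn from the pose commanded when the call began, along the tool's axes at that moment; what a row does not reach only later rows make up. A row lasts 1/12 s, in which the tool goes at most 41.7 mm and 7.16 degrees, less where a joint would pass 70% of its speed; a pose out of reach is approached as far as the arm can. A call with a gripper value outside its range is refused whole. "claw" is the opening in per cent of the stroke, from 0 (shut) to 100 (fully open), set as the call begins (left out, the last holds). The fingers move at their own pace and stop on an object; the grip force is fixed at half the most. Time passes only in rows, so rows that repeat a pose let the fingers close, or fill a call up. It gives the time, the measured TCP pose, the force and the opening at its end, in the units of the state.
- ctrl.get_state(): the state, without advancing time (a new reading comes with each control period).
- ctrl.camera(name): name is "scene" or "top" or "wrist"; returns a dict with "frame" (420x560x3 uint8, red, green, blue), "depth" (420x560 float32, m along the optical axis (not along the pixel's ray), 0 where there is no reading), "K" (3x3 intrinsics, pixels), "world_to_cam" (4x4, takes a point from world to camera coordinates); the wrist camera has in their place "tool_from_camera" (4x4, takes a point from camera to tool coordinates, whose origin is the TCP and whose axes are the flange's). Camera axes: x right, y down, z forward; pixel columns grow to the right and rows downward; lengths in m; the calibration is good to about 2 mm. A picture is of the moment at which its call begins: read the wrist's pose just before it.
- ctrl.hand_in(): hands the job in, once; it reports no verdict.
Trained networks look in a picture, given as the dict that the camera call returned (one of the last four; its "shot" number tells which), for a name from the list of things; names that differ only in an ending like _2 or _b are one class to them, and where a whole thing is asked for, a point or a joint stands for the part that bears it (a point fixed in the world has none). Each returns a list of dicts, best first, with "p" (0 to 1); they miss things now and then, are a little off and sometimes report something else, mostly with a low value. They report only what shows in the picture. A call takes as long as a camera call.
- ctrl.spot_in(picture, target): "rect" ([left, top, right, bottom] in pixels, round what is visible of it).
The state is a dict: "time_s": time; "joint_pos": joint angles; "qvel": joint speeds; "joint_efforts": joint torques, N m; "ee_pos": TCP position; "tcp_rot": TCP orientation; "force": force on the tool from outside, world axes, zero at the start; "wrist_torque": the same for the moment, N m; "width": opening from 0.0 (shut) to 1.0 (fully open).
Only numpy, scipy, OpenCV 4.12 (cv2) and the standard library are available. Lean on these libraries where they do the work, as an engineer would, in place of code of your own. Each camera call takes 0.05 s, during which the arm holds its last target.

## Task

Run a fingertip lightly along the U-shaped groove of the bead board, from the arm where the flat tongue half of the clasp lies round to the arm with the box half, and push all four beads ahead of it until they sit together in a row, without gaps, against the box half at its end of the groove. Only push the beads, gently: do not pinch or lift them or bear down on the board, and leave the tongue half, the jar, the spool and the tweezers as they are.

Things in the scene. Friction and masses are not known exactly. Their poses are not given: they have to be found in the camera images.
- bead_board: Grey flocked bead board fixed to the bench, rim 11 mm above the bench. Origin: on its underside; it spans x -115 to 105 mm, y -121 to 121 mm; x points away from the robot within 0.35 rad, z up. Sunk in it is a U-shaped groove, 24 mm wide, 6 mm deep, flat floor; the U's bottom is on the robot's side, its two arms point away. Inside the U are shallow trays. Behind the arms' ends (x over 87 mm) a ledge stands 9 mm above the rim. Over 15 N on the board spoils it.
- groove_end_left (a point): Closed far end of the groove's left arm, on its centre line at rim height; (87, 90, 11) mm in the board's frame. The arm's centre line runs straight from here along the board's -x for 116 mm, to x = -29 mm, where the bend begins. In the bends a bead jams if pushed against the groove's side: push along the groove, so a flat-sided fingertip should turn with it. A fingertip passing 2 to 6 mm above the rim meets every bead but not the board or the tongue half.
- groove_end_right (a point): The same for the groove's right arm: its closed far end, (87, -90, 11) mm in the board's frame; the arm is straight along -x for 116 mm.
- bend_centre_left (a point): Centre of the groove's left bend, at rim height, (-29, 35, 11) mm in the board's frame. The centre line is a quarter circle of radius 55 mm about this point, from the left arm (y = 90 mm) to the bottom of the U (x = -84 mm).
- bend_centre_right (a point): Centre of the groove's right bend, (-29, -35, 11) mm in the board's frame, likewise of radius 55 mm, from the right arm (y = -90 mm) to the bottom of the U. Between the bends the bottom is straight, 70 mm along y at x = -84 mm.
- bead_a: Loose white glazed ceramic barrel bead, slippery, 20 mm across and 22 mm long (ends flat over 15 mm, edges bevelled), 12 to 21 g, lying along the groove. Origin: its centre, 15 mm above the bench, 4 mm above the board's rim; its top stands 14 mm above the rim. Its x axis runs along its bore. It is only pushed, never lifted; more than 20 N of pressing or squeezing spoils it.
- bead_b: Loose white glazed ceramic barrel bead, slippery, 20 mm across and 22 mm long (ends flat over 15 mm, edges bevelled), 12 to 21 g, lying along the groove. Origin: its centre, 15 mm above the bench, 4 mm above the board's rim; its top stands 14 mm above the rim. Its x axis runs along its bore. It is only pushed, never lifted; more than 20 N of pressing or squeezing spoils it.
- bead_c: Loose white glazed ceramic barrel bead, slippery, 20 mm across and 22 mm long (ends flat over 15 mm, edges bevelled), 12 to 21 g, lying along the groove. Origin: its centre, 15 mm above the bench, 4 mm above the board's rim; its top stands 14 mm above the rim. Its x axis runs along its bore. It is only pushed, never lifted; more than 20 N of pressing or squeezing spoils it.
- bead_d: Loose white glazed ceramic barrel bead, slippery, 20 mm across and 22 mm long (ends flat over 15 mm, edges bevelled), 12 to 21 g, lying along the groove. Origin: its centre, 15 mm above the bench, 4 mm above the board's rim; its top stands 14 mm above the rim. Its x axis runs along its bore. It is only pushed, never lifted; more than 20 N of pressing or squeezing spoils it.
- clasp_box: Box half of the clasp: a loose solid-looking brass box, 18 mm (x) by 21 mm (y) by 13 mm high, 25 g, lying against the closed far end of one arm of the groove (either one); it stands 7 mm above the board's rim. Origin: centre of its underside; axes as the board's. Its face towards the beads is 9 mm from the origin, on its -x side.
- clasp_tongue: Tongue half of the clasp: a flat T-shaped brass piece, 18 mm (x) by 21 mm (y) by 5 mm high, 12 g, lying against the closed far end of the other arm of the groove, wholly below the board's rim. Origin: centre of its underside; axes as the board's. Not to be moved. The nearest bead lies at least 50 mm from the closed end of the arm.
- bead_jar: Bystander: amber glass jar with a metal cap, 48 mm across, 55 mm high, on the bench to the left of the board (y +165 to +195 mm in the board's frame). Origin: centre of its underside.
- tweezers: Bystander: steel tweezers lying on the bench to the right of the board (y -160 to -185 mm in the board's frame), 137 mm long along x, 15 mm wide, 9 mm high. Origin: middle of the underside.
- thread_spool: Bystander: small wooden spool standing on the bench beyond the board (x +140 to +165 mm in the board's frame), 38 mm across, 42 mm high. Origin: centre of its underside.

How it is judged:
By the outcome, as a careful person would: the job done as asked, in the order asked, and still so for the second after the job is handed in, with the robot touching nothing.
It also fails if it takes over 43 s, if anything falls off the work surface, if the arm or the gripper's body presses on something with over 40 N, if the wrist force passes 120 N, or if a joint passes its speed limit or range.

## Working session

There is one attempt and no reset: what is moved stays moved. The work goes in short steps, Python scripts to look and compute and a tool call to move; the robot and the scene stay as the last step left them, time stands still between calls to the robot, and variables do not carry over. Pictures are saved under pics/ and viewed, and the job is handed in when it is done.

Besides the shell and the picture viewer there is one more tool, called after ">>>" as name(argument=value, ...), one argument or row to a line, values as JSON. move_arm: Moves the arm, as the interface text tells. Its arguments: {"type":"object","properties":{"increments":{"type":"array"},"claw":{"type":"number"}},"required":["increments"]}

```bash
mkdir -p pics
cat > h.py <<'E'
import numpy as np, cv2
from rig import ctrl
from scipy.spatial.transform import Rotation as R
def save(p,n): cv2.imwrite('pics/'+n+'.png',p['frame'][:,:,::-1])
def unproj(p,u,v,z=None):
    K=np.array(p['K']);T=np.linalg.inv(np.array(p['world_to_cam']))
    d=np.linalg.inv(K)@np.array([u,v,1.]); d=T[:3,:3]@d; o=T[:3,3]
    return o+d*(z-o[2])/d[2]
def pts(p):
    K=np.array(p['K']);T=np.linalg.inv(np.array(p['world_to_cam']))
    D=p['depth'];v,u=np.indices(D.shape)
    c=np.stack([(u-K[0,2])/K[0,0]*D,(v-K[1,2])/K[1,1]*D,D],-1)
    return c@T[:3,:3].T+T[:3,3]
E
python3 - <<'E'
from h import *
s=ctrl.get_state();print(s)
print(ctrl.grip_point_offset)
for c in ['scene','top']:
    p=ctrl.camera(c);save(p,c+'0')
    for t in ['bead_board','bead_a','clasp_box','clasp_tongue']:
        print(c,t,[(np.round(d['rect']).tolist(),round(d['p'],2)) for d in ctrl.spot_in(p,t)][:6])
    P=pts(p); np.save(c+'.npy',P); import pickle; pickle.dump(p,open(c+'.pkl','wb'))
E
```

```text
{'time_s': 0.0, 'joint_pos': array([-1.26998295e+00,  8.74578534e-02,  1.75136016e-01,  1.65982386e+00,
        2.20055334e-05,  1.57081344e+00]), 'qvel': array([ 0.00043564,  0.00089164, -0.00021274, -0.00065469, -0.0017847 ,
        0.00020165]), 'joint_efforts': array([-1.34642792e-04, -5.20388818e+01,  4.64798284e+01,  1.66038622e-02,
        6.99711563e-05,  1.58899871e-05]), 'ee_pos': array([ 0.16288591, -0.52502914,  0.1970853 ]), 'tcp_rot': array([-3.10480645e+00, -4.70510016e-01,  2.83319913e-04]), 'force': array([0.8130851 , 0.62674232, 0.15311695]), 'wrist_torque': array([ 0.00213382,  0.01679313, -0.00229934]), 'width': 1.0033893526689441}
0.0187
scene bead_board [([174.0, 187.0, 334.0, 303.0], 0.63)]
scene bead_a [([201.0, 250.0, 215.0, 266.0], 0.64), ([277.0, 205.0, 289.0, 215.0], 0.5), ([171.0, 189.0, 334.0, 303.0], 0.28)]
scene clasp_box [([303.0, 222.0, 315.0, 234.0], 0.59)]
scene clasp_tongue [([221.0, 278.0, 231.0, 284.0], 0.36)]
top bead_board [([244.0, 150.0, 411.0, 309.0], 0.85)]
top bead_a [([350.0, 276.0, 370.0, 286.0], 0.75), ([272.0, 237.0, 286.0, 254.0], 0.63), ([336.0, 275.0, 353.0, 290.0], 0.53), ([377.0, 204.0, 392.0, 212.0], 0.47)]
top clasp_box [([258.0, 197.0, 277.0, 215.0], 0.51)]
top clasp_tongue []
```

Run:
```python
import cv2
a=cv2.imread('pics/top0.png');cv2.imwrite('pics/top0z.png',cv2.resize(a[130:330,225:435],None,fx=3.0,fy=3.0,interpolation=cv2.INTER_CUBIC)[:600])
a=cv2.imread('pics/scene0.png');cv2.imwrite('pics/scene0z.png',cv2.resize(a[170:320,160:350],None,fx=4,fy=4,interpolation=cv2.INTER_CUBIC))
```

```text
(no output)
```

View pics/top0.png

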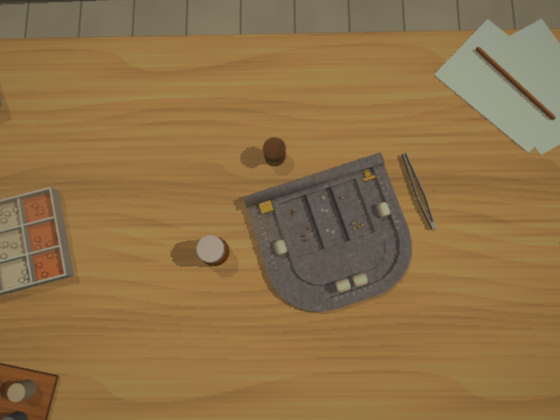

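```bash
ls pics
```

```text
scene0.png
scene0z.png
top0.png
top0z.png
```

View pics/top0z.png

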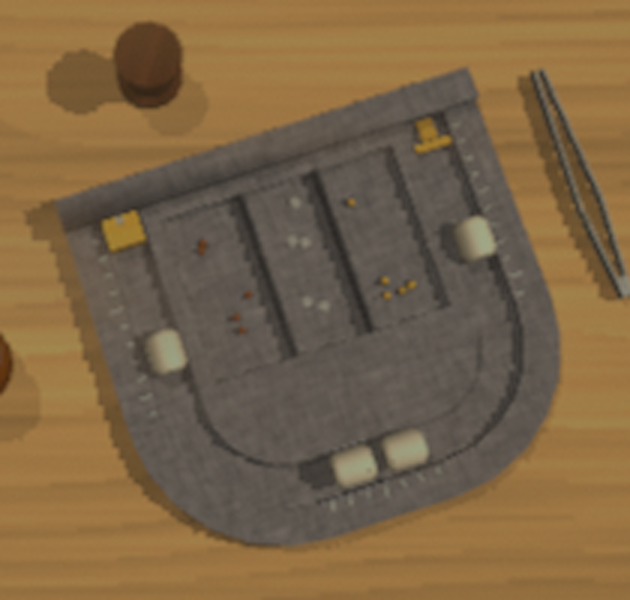

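View pics/scene0z.png

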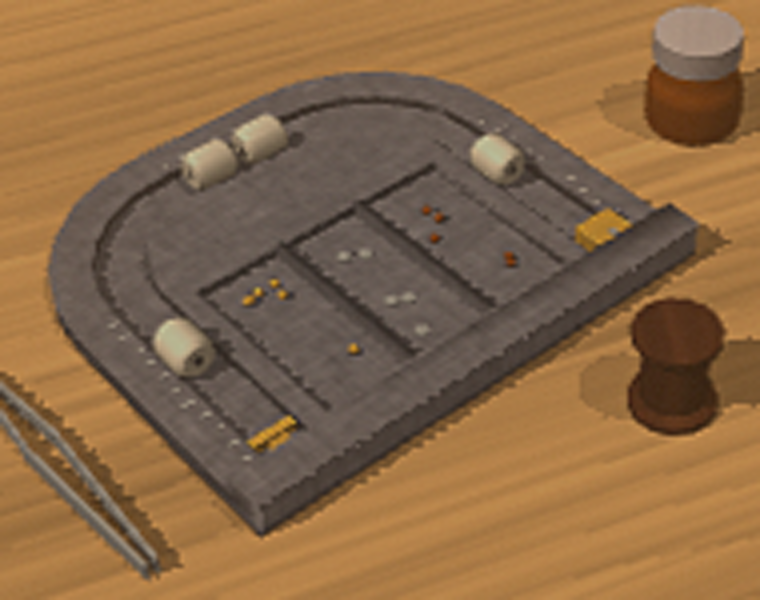

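The top view shows the board turned to the left. The box half is on the left arm at px (266,206) and the tongue on the right arm at (369,174). The beads are at (384,209), (361,281), (344,284) and (280,246). Next I fit the board pose.

Run:
```python
from h import *
import pickle
p=pickle.load(open('top.pkl','rb'));P=np.load('top.npy')
print(np.array(p['K']).round(1).tolist());print(np.linalg.inv(p['world_to_cam']).round(3).tolist())
for v in (280,250,209): print(v,[(P[v,u]*1000).round(1).tolist()[2] for u in range(240,415,6)])
for n,u,v,z in [('box',266,206,.018),('tong',369,174,.01),('b',384,209,.015),('b',361,281,.015),('b',344,284,.015),('b',280,246,.015)]:
    print(n,unproj(p,u,v,z).round(4))
s=ctrl.get_state();print(R.from_rotvec(s['tcp_rot']).as_matrix().round(3).tolist())
w=ctrl.camera('wrist');save(w,'w0');print(np.round(w['tool_from_camera'],3).tolist())
```

```text
[[470.2, 0.0, 279.0], [0.0, 470.2, 210.9], [0.0, 0.0, 1.0]]
[[-0.007, -0.983, 0.183, 0.475], [-1.0, 0.01, 0.016, 0.046], [-0.018, -0.183, -0.983, 0.777], [0.0, 0.0, 0.0, 1.0]]
280 [-3.0, -1.5, 1.3, -0.9, -1.9, -0.3, 9.5, 12.6, 2.0, 6.7, 4.8, 11.5, 11.0, 7.0, 10.0, 10.7, 5.4, 22.2, 21.1, 21.8, 24.0, 22.3, 8.0, 5.0, 11.2, 10.9, 13.3, -0.1, 2.0, -0.2]
250 [-0.8, 0.1, -0.1, 0.8, 11.9, 9.9, 19.8, 23.2, 6.1, 10.3, 5.0, 3.6, 5.9, 4.0, 11.5, 11.4, 10.5, 11.2, 10.2, 9.7, 13.3, 9.1, 13.9, 10.3, 9.2, 4.0, 4.2, 11.3, 9.3, -0.3]
209 [1.7, 1.0, 9.0, 9.3, 17.0, 19.5, 9.1, 4.6, 7.1, 5.1, 2.5, 4.7, 2.8, 4.5, 6.1, 3.5, 3.8, 4.4, 6.6, 5.3, 2.7, 4.8, 10.8, 19.4, 25.6, 12.3, 10.8, 0.3, 2.0, 0.8]
box [0.6246 0.0799 0.018 ]
tong [ 0.6791 -0.0928  0.01  ]
b [ 0.6182 -0.114   0.015 ]
b [ 0.5013 -0.0718  0.015 ]
b [ 0.4968 -0.0445  0.015 ]
b [0.5587 0.0574 0.015 ]
[[0.955, 0.296, -0.0], [0.296, -0.955, 0.0], [-0.0, -0.0, -1.0]]
[[0.0, -0.952, -0.305, 0.078], [1.0, -0.0, 0.001, 0.0], [-0.001, -0.305, 0.952, -0.176], [0.0, 0.0, 0.0, 1.0]]
```

View pics/w0.png

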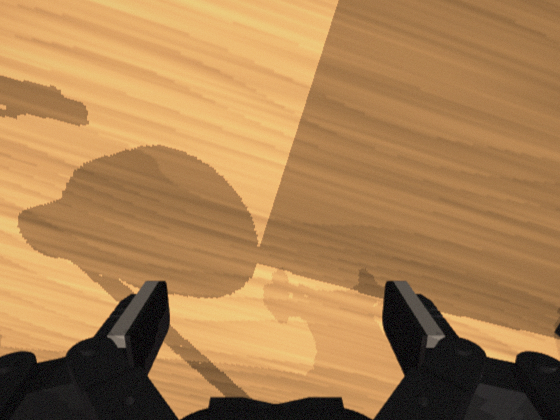

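```bash
cat > fit.py <<'E'
from h import *
from scipy.optimize import differential_evolution, minimize
import pickle
def cdist(x,y):
    # distance to U centre line
    a=np.abs(y)
    return np.where(x>-29,np.abs(a-90),np.where(a>35,np.abs(np.hypot(x+29,a-35)-55),np.abs(x+84)))
def model(x,y):
    h=np.full(x.shape,np.nan)
    d=cdist(x,y)
    h[(d<11)&(x<85)&(x>-100)]=5
    a=np.abs(y)
    inU=(x<86)&(d>13)
    outer=inU&np.where(x>-29,a>90,np.where(a>35,np.hypot(x+29,a-35)>55,x<-84))
    h[outer&(d<29)]=11
    h[(d>34)&((a>124)|(x<-118))]=0
    h[(x>109)]=0
    h[(x>89)&(x<103)&(a<119)]=20
    return h
def fit(name):
    P=np.load(name+'.npy').reshape(-1,3)*1000
    ok=(np.abs(P[:,0]-590)<190)&(np.abs(P[:,1]+15)<180)&(np.abs(P[:,2])<70)
    P=P[ok]
    def res(q):
        c,s=np.cos(q[2]),np.sin(q[2]);X=P[:,0]-q[0];Y=P[:,1]-q[1]
        x=c*X+s*Y;y=-s*X+c*Y
        m=model(x,y);k=~np.isnan(m)
        r=np.abs(P[k,2]-q[3]-m[k]);return np.minimum(r,8).mean() 
    r=differential_evolution(res,[(540,640),(-60,40),(-.1,.45),(-4,4)],seed=1,maxiter=150,tol=1e-6)
    return r.x,r.fun
if __name__=='__main__':
    for n in ['top','scene']:
        q,f=fit(n);print(n,q.round(4),round(f,3))
        c,s=np.cos(q[2]),np.sin(q[2])
        if n=='top':np.save('board.npy',q)
        for nm,a,b in [('box',624.6,79.9),('tong',679.1,-92.8),('b1',618.2,-114),('b2',501.3,-71.8),('b3',496.8,-44.5),('b4',558.7,57.4)]:
            X,Y=a-q[0],b-q[1];print(nm,round(c*X+s*Y,1),round(-s*X+c*Y,1))
E
python3 fit.py
```

```text
top [ 5.783668e+02 -2.933070e+01  3.160000e-01 -2.515000e-01] 1.459
box 77.9 89.5
tong 76.0 -91.6
b1 11.6 -92.9
b2 -86.4 -16.4
b3 -82.2 10.9
b4 8.3 88.5
scene [ 5.76206e+02 -2.83238e+01  3.10500e-01 -1.59070e+00] 1.301
box 79.1 88.3
tong 78.3 -92.8
b1 13.8 -94.4
b2 -84.6 -18.5
b3 -80.6 8.9
b4 9.5 87.0
```

```bash
cat > plan.py <<'E'
from h import *
import json,sys
Q=np.array([.5776,-.0290,.314])
def bw(x,y,z):  # board mm -> world m (z = mm above rim)
    c,s=np.cos(Q[2]),np.sin(Q[2]);x/=1e3;y/=1e3
    return np.array([Q[0]+c*x-s*y,Q[1]+s*x+c*y,.011+z/1e3])
def wb(p):
    c,s=np.cos(Q[2]),np.sin(Q[2]);X,Y=p[0]-Q[0],p[1]-Q[1]
    return np.array([c*X+s*Y,-s*X+c*Y,p[2]-.011])*1e3
def Rm(yaw):
    c,s=np.cos(yaw),np.sin(yaw);return np.array([[c,s,0],[s,-c,0],[0,0,-1]])
def meas():
    s=ctrl.get_state();M=R.from_rotvec(s['tcp_rot']).as_matrix()
    return s['ee_pos'],np.arctan2(M[1,0],M[0,0]),s
def calls(p0,yaw0,poses):
    """poses: list (p,yaw). prints calls of 5"""
    while len(poses)%5: poses.append(poses[-1])
    for i in range(0,len(poses),5):
        rows=[];M=Rm(yaw0)
        for p,y in poses[i:i+5]:
            t=(M.T@(p-p0)).round(4)+0.; dy=(y-yaw0+np.pi)%(2*np.pi)-np.pi if abs(y-yaw0)>np.pi else y-yaw0
            sp=round(-np.degrees(dy),1)+0.
            rows.append({"travel":t.tolist(),"spin":sp})
        p0=p0+M@np.array(rows[-1]['travel']);yaw0=yaw0-np.radians(rows[-1]['spin'])
        print(json.dumps(rows))
    json.dump([list(p0),yaw0],open('cmd.json','w'))
E
python3 - <<'E'
from plan import *
p,y,s=meas()
t=bw(50,-90,80);print(t,np.degrees(y))
N=22
calls(p,y,[(p+(t-p)*min(1,i/N),y) for i in range(1,26)])
E
```

```text
[ 0.65295318 -0.09915624  0.091     ] 17.235137756606843
[{"travel": [0.027, -0.0119, 0.0049], "spin": 0.0}, {"travel": [0.054, -0.0238, 0.0097], "spin": 0.0}, {"travel": [0.081, -0.0357, 0.0146], "spin": 0.0}, {"travel": [0.108, -0.0476, 0.0194], "spin": 0.0}, {"travel": [0.1351, -0.0595, 0.0243], "spin": 0.0}]
[{"travel": [0.027, -0.0119, 0.0048], "spin": 0.0}, {"travel": [0.054, -0.0238, 0.0097], "spin": 0.0}, {"travel": [0.081, -0.0357, 0.0145], "spin": 0.0}, {"travel": [0.108, -0.0476, 0.0194], "spin": 0.0}, {"travel": [0.135, -0.0595, 0.0242], "spin": 0.0}]
[{"travel": [0.027, -0.0119, 0.0049], "spin": 0.0}, {"travel": [0.054, -0.0238, 0.0097], "spin": 0.0}, {"travel": [0.0811, -0.0357, 0.0146], "spin": 0.0}, {"travel": [0.1081, -0.0476, 0.0194], "spin": 0.0}, {"travel": [0.1351, -0.0595, 0.0243], "spin": 0.0}]
[{"travel": [0.027, -0.0119, 0.0048], "spin": 0.0}, {"travel": [0.054, -0.0238, 0.0097], "spin": 0.0}, {"travel": [0.081, -0.0357, 0.0146], "spin": 0.0}, {"travel": [0.108, -0.0476, 0.0194], "spin": 0.0}, {"travel": [0.135, -0.0595, 0.0243], "spin": 0.0}]
[{"travel": [0.0271, -0.0119, 0.0048], "spin": 0.0}, {"travel": [0.0541, -0.0238, 0.0097], "spin": 0.0}, {"travel": [0.0541, -0.0238, 0.0097], "spin": 0.0}, {"travel": [0.0541, -0.0238, 0.0097], "spin": 0.0}, {"travel": [0.0541, -0.0238, 0.0097], "spin": 0.0}]
```

>>> move_arm(
  increments=[
    {"travel": [0, 0, 0], "spin": 2},
    {"travel": [0, 0, 0], "spin": 4},
    {"travel": [0, 0, 0], "spin": 6},
    {"travel": [0, 0, 0], "spin": 6},
    {"travel": [0, 0, 0], "spin": 6},
  ],
  claw=0,
)

```text
time_s: 0.97
ee_pos: [0.1629, -0.5253, 0.1978]
tcp_rot: [-3.126, -0.309, -0.0]
force: [0.6, 0.0, 0.3]
width: 0.3
```

Run:
```python
from plan import *
p,y,s=meas();print(p,np.degrees(y),s['joint_pos'],s['width'],s['time_s'])
```

```text
[ 0.162935   -0.52528136  0.19779174] 11.293216273887008 [-1.27003435e+00  8.68601885e-02  1.75872104e-01  1.65982965e+00
  2.33044019e-05  1.67445450e+00] 0.2999317266297374 0.9667
```

Run:
```python
from plan import *
p,y,s=meas(); y=np.radians(11.235)
t=bw(50,-90,70);ty=Q[2]+np.pi
N=30
calls(p,y,[(p+(t-p)*i/N,y+(ty-y)*i/N) for i in range(1,31)])
```

```text
[{"travel": [0.0188, -0.0107, 0.0039], "spin": -6.2}, {"travel": [0.0376, -0.0215, 0.0078], "spin": -12.5}, {"travel": [0.0564, -0.0322, 0.0117], "spin": -18.7}, {"travel": [0.0752, -0.043, 0.0156], "spin": -24.9}, {"travel": [0.0939, -0.0537, 0.0195], "spin": -31.1}]
[{"travel": [0.0217, 0.0005, 0.0039], "spin": -6.3}, {"travel": [0.0433, 0.001, 0.0078], "spin": -12.5}, {"travel": [0.065, 0.0015, 0.0116], "spin": -18.7}, {"travel": [0.0866, 0.002, 0.0155], "spin": -24.9}, {"travel": [0.1083, 0.0025, 0.0194], "spin": -31.2}]
[{"travel": [0.0182, 0.0116, 0.0039], "spin": -6.2}, {"travel": [0.0365, 0.0232, 0.0078], "spin": -12.4}, {"travel": [0.0547, 0.0349, 0.0117], "spin": -18.6}, {"travel": [0.073, 0.0465, 0.0156], "spin": -24.9}, {"travel": [0.0912, 0.0582, 0.0195], "spin": -31.1}]
[{"travel": [0.0097, 0.0194, 0.0039], "spin": -6.2}, {"travel": [0.0193, 0.0388, 0.0078], "spin": -12.4}, {"travel": [0.0289, 0.0582, 0.0117], "spin": -18.7}, {"travel": [0.0385, 0.0776, 0.0156], "spin": -24.9}, {"travel": [0.0481, 0.0969, 0.0195], "spin": -31.1}]
[{"travel": [-0.0018, 0.0216, 0.0039], "spin": -6.2}, {"travel": [-0.0036, 0.0432, 0.0077], "spin": -12.5}, {"travel": [-0.0053, 0.0648, 0.0116], "spin": -18.7}, {"travel": [-0.0071, 0.0863, 0.0155], "spin": -24.9}, {"travel": [-0.0089, 0.1079, 0.0194], "spin": -31.1}]
[{"travel": [-0.0127, 0.0176, 0.0039], "spin": -6.3}, {"travel": [-0.0254, 0.0351, 0.0078], "spin": -12.5}, {"travel": [-0.038, 0.0527, 0.0117], "spin": -18.7}, {"travel": [-0.0507, 0.0702, 0.0156], "spin": -24.9}, {"travel": [-0.0634, 0.0878, 0.0195], "spin": -31.2}]
```

>>> move_arm(
  increments=[
    {"travel": [0.019, -0.011, 0.004], "spin": -6.2},
    {"travel": [0.038, -0.022, 0.008], "spin": -12.5},
    {"travel": [0.056, -0.032, 0.012], "spin": -18.7},
    {"travel": [0.075, -0.043, 0.016], "spin": -24.9},
    {"travel": [0.0939, -0.0537, 0.0195], "spin": -31.1},
  ],
)

```text
time_s: 1.38
ee_pos: [0.2452, -0.4536, 0.178]
tcp_rot: [2.926, 1.144, -0.0]
force: [1.0, -0.0, 0.5]
width: 0.001
```

>>> move_arm(
  increments=[
    {"travel": [0.0217, 0.0005, 0.0039], "spin": -6.3},
    {"travel": [0.0433, 0.001, 0.0078], "spin": -12.5},
    {"travel": [0.065, 0.0015, 0.0116], "spin": -18.7},
    {"travel": [0.0866, 0.002, 0.0155], "spin": -24.9},
    {"travel": [0.1083, 0.0025, 0.0194], "spin": -31.2},
  ],
)

```text
time_s: 1.8
ee_pos: [0.327, -0.3825, 0.1589]
tcp_rot: [2.51, 1.889, 0.0]
force: [-0.5, -0.2, -0.7]
width: 0.003
```

>>> move_arm(
  increments=[
    {"travel": [0.0182, 0.0116, 0.0039], "spin": -6.2},
    {"travel": [0.0365, 0.0232, 0.0078], "spin": -12.4},
    {"travel": [0.0547, 0.0349, 0.0117], "spin": -18.6},
    {"travel": [0.073, 0.0465, 0.0156], "spin": -24.9},
    {"travel": [0.0912, 0.0582, 0.0195], "spin": -31.1},
  ],
)

```text
time_s: 2.22
ee_pos: [0.4088, -0.3115, 0.1393]
tcp_rot: [1.912, 2.492, 0.0]
force: [-0.5, -0.6, 0.8]
width: 0.002
```

>>> move_arm(
  increments=[
    {"travel": [0.0097, 0.0194, 0.0039], "spin": -6.2},
    {"travel": [0.0193, 0.0388, 0.0078], "spin": -12.4},
    {"travel": [0.0289, 0.0582, 0.0117], "spin": -18.7},
    {"travel": [0.0385, 0.0776, 0.0156], "spin": -24.9},
    {"travel": [0.0481, 0.0969, 0.0195], "spin": -31.1},
  ],
)

```text
time_s: 2.63
ee_pos: [0.4903, -0.2404, 0.1198]
tcp_rot: [1.174, 2.914, -0.0]
force: [0.6, 0.1, 0.6]
width: 0.005
```

>>> move_arm(
  increments=[
    {"travel": [-0.0018, 0.0216, 0.0039], "spin": -6.2},
    {"travel": [-0.0036, 0.0432, 0.0077], "spin": -12.5},
    {"travel": [-0.0053, 0.0648, 0.0116], "spin": -18.7},
    {"travel": [-0.0071, 0.0863, 0.0155], "spin": -24.9},
    {"travel": [-0.0089, 0.1079, 0.0194], "spin": -31.1},
  ],
)

```text
time_s: 3.05
ee_pos: [0.5721, -0.1694, 0.1003]
tcp_rot: [0.35, 3.122, -0.0]
force: [-0.1, -0.1, 0.1]
width: 0.005
```

>>> move_arm(
  increments=[
    {"travel": [-0.0127, 0.0176, 0.0039], "spin": -6.3},
    {"travel": [-0.0254, 0.0351, 0.0078], "spin": -12.5},
    {"travel": [-0.038, 0.0527, 0.0117], "spin": -18.7},
    {"travel": [-0.0507, 0.0702, 0.0156], "spin": -24.9},
    {"travel": [-0.0634, 0.0878, 0.0195], "spin": -31.2},
  ],
)

```text
time_s: 3.47
ee_pos: [0.6538, -0.0983, 0.0807]
tcp_rot: [0.503, -3.101, 0.0]
force: [0.6, -0.5, 1.0]
width: 0.003
```

Run:
```python
from plan import *
p,y,s=meas();print(p,wb(p),np.degrees(y-Q[2]),s['joint_pos'],s['width'],s['time_s'],json.load(open('cmd.json')),s['qvel'].round(3))
w=ctrl.camera('wrist');save(w,'w1')
t=ctrl.camera('top');save(t,'t1')
```

```text
[ 0.65377123 -0.09834643  0.08070169] [ 51.02817133 -89.48245777  69.70169058] -179.57167396479366 [-1.49298712e-01  3.42856196e-01  2.50023723e-01  1.47799448e+00
 -2.32293484e-05 -4.70774412e-01] 0.0027154904970887453 3.4667 [[0.6529954235761333, -0.0991307146925942, 0.08099174094679182], 3.4563627841869704] [ 0.304  0.418  0.442  0.019 -0.    -1.009]
```

View pics/w1.png

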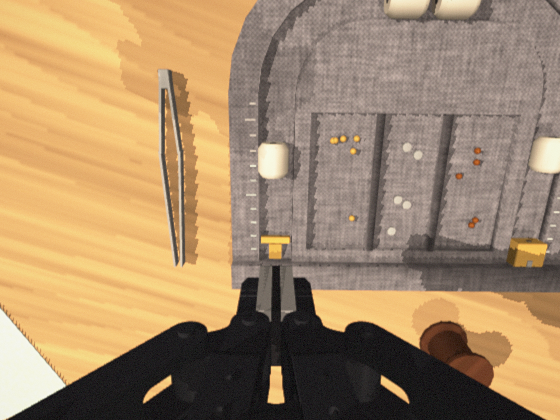

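View pics/t1.png

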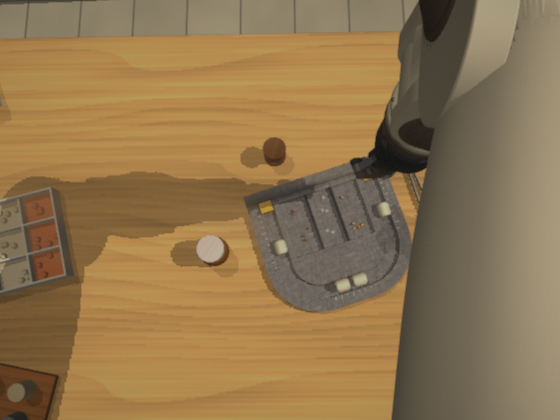

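Wrist view: the shut fingers sit over the tongue's arm. The tongue is at (275,246), the first bead is at (273,160) and the groove runs straight up the picture. I'll refine the board pose from the wrist depth.

Run:
```python
from plan import *
import fit
p,y,s=meas();print(wb(p),np.degrees(y-Q[2]),s['qvel'].round(3))
w=ctrl.camera('wrist')
M=R.from_rotvec(s['tcp_rot']).as_matrix();T=np.array(w['tool_from_camera'])
D=w['depth'];K=np.array(w['K']);v,u=np.indices(D.shape)
c=np.stack([(u-K[0,2])/K[0,0]*D,(v-K[1,2])/K[1,1]*D,D],-1)
P=(c@T[:3,:3].T+T[:3,3])@M.T+p
P[(D<=0)]=[9,9,9]
P[260:,150:430]=9
np.save('wr.npy',P)
q,f=fit.fit('wr');print(q.round(4),f)
for d in ctrl.spot_in(w,'bead_a'):
    r=d['rect'];cx,cy=(r[0]+r[2])/2,(r[1]+r[3])/2
    ray=M@(T[:3,:3]@np.linalg.inv(K)@[cx,cy,1]);o=M@T[:3,3]+p
    X=o+ray*(.018-o[2])/ray[2];print(np.round(r),round(d['p'],2),wb(X).round(1))
```

```text
[ 51.89019448 -88.35852489  68.43542781] -179.5373471370541 [-0.037 -0.037 -0.028  0.017 -0.014  0.107]
[ 5.775363e+02 -2.777050e+01  3.094000e-01  2.499000e-01] 1.4290072231051254
[527. 137. 560. 174.] 0.93 [ 9.6 83.4  7. ]
[382.   0. 428.  19.] 0.78 [-73.5 -15.5   7. ]
[258. 144. 284. 177.] 0.77 [ 14.3 -91.8   7. ]
[427.   0. 482.  18.] 0.58 [-73.8  13.1   7. ]
```

```bash
sed -i 's/^Q=.*/Q=np.array([.5775,-.0285,.312])/' plan.py
cat >> plan.py <<'E'
L1=116.;LB=55*np.pi/2
def cl(s):
    """s mm from right closed end (87,-90). returns x,y,heading (board)"""
    if s<L1: return 87-s,-90.,np.pi
    s-=L1
    if s<LB:
        a=s/55; return -29-55*np.sin(a),-35-55*np.cos(a),np.pi-a
    s-=LB
    if s<70: return -84.,-35+s,np.pi/2
    s-=70
    if s<LB:
        a=s/55; return -29-55*np.cos(a),35+55*np.sin(a),np.pi/2-a
    return -29+(s-LB),90.,0.
def pose(s,z=4,lead=5,off=11):
    x,y,_=cl(s);h=cl(s+lead)[2]
    return bw(x-off*np.cos(h),y-off*np.sin(h),z),h+Q[2]
S_END=L1+LB+70+LB
def path(s0,s1,ds,z=4):
    p0,y0=json.load(open('cmd.json'));p0=np.array(p0)
    n=int(round((s1-s0)/ds));calls(p0,y0,[pose(s0+(s1-s0)*i/n,z) for i in range(1,n+1)])
E
python3 - <<'E'
from plan import *
p,y,s=meas();c=json.load(open('cmd.json'));print(p,np.degrees(y),c[0],np.degrees(c[1]),s['joint_pos'])
p0=np.array(c[0]);y0=c[1]
t,ty=pose(48,4);ty
calls(p0,y0,[(p0+(t-p0)*min(1,i/8),y0+(ty-y0)*min(1,i/8)) for i in range(1,11)])
E
```

```text
[ 0.65285769 -0.09884975  0.0804817 ] -161.9698949561248 [0.6529954235761333, -0.0991307146925942, 0.08099174094679182] 198.035 [-1.50195796e-01  3.41962134e-01  2.48463476e-01  1.47833566e+00
 -1.52757021e-04 -4.64880251e-01]
[{"travel": [0.0, 0.0, 0.0082], "spin": 0.0}, {"travel": [0.0, 0.0001, 0.0165], "spin": 0.0}, {"travel": [0.0001, 0.0001, 0.0247], "spin": 0.1}, {"travel": [0.0001, 0.0002, 0.033], "spin": 0.1}, {"travel": [0.0001, 0.0002, 0.0412], "spin": 0.1}]
[{"travel": [0.0, 0.0001, 0.0083], "spin": 0.0}, {"travel": [0.0, 0.0001, 0.0165], "spin": 0.0}, {"travel": [0.0001, 0.0002, 0.0248], "spin": 0.1}, {"travel": [0.0001, 0.0002, 0.0248], "spin": 0.1}, {"travel": [0.0001, 0.0002, 0.0248], "spin": 0.1}]
```

>>> move_arm(
  increments=[
    {"travel": [0, 0, 0.0082], "spin": 0},
    {"travel": [0, 0.0001, 0.0165], "spin": 0},
    {"travel": [0.0001, 0.0001, 0.0247], "spin": 0.1},
    {"travel": [0.0001, 0.0002, 0.033], "spin": 0.1},
    {"travel": [0.0001, 0.0002, 0.0412], "spin": 0.1},
  ],
)

```text
time_s: 4.08
ee_pos: [0.6523, -0.0993, 0.0386]
tcp_rot: [0.488, -3.103, -0.0]
force: [0.5, -0.6, -0.2]
width: -0.001
```

>>> move_arm(
  increments=[
    {"travel": [0, 0.0001, 0.0083], "spin": 0},
    {"travel": [0, 0.0001, 0.0165], "spin": 0},
    {"travel": [0.0001, 0.0002, 0.0248], "spin": 0.1},
    {"travel": [0.0001, 0.0002, 0.0248], "spin": 0.1},
    {"travel": [0.0001, 0.0002, 0.0248], "spin": 0.1},
  ],
)

```text
time_s: 4.5
ee_pos: [0.6523, -0.0988, 0.0143]
tcp_rot: [0.487, -3.103, -0.0]
force: [-0.5, 0.0, -0.3]
width: 0.003
```

Run:
```python
from plan import *
w=ctrl.camera('wrist');save(w,'w2')
p,y,s=meas();c=json.load(open('cmd.json'));print(p,wb(p),np.degrees(y-Q[2]),c[0],s['force'])
path(48,116,3)
```

```text
[ 0.65272656 -0.09880006  0.01501195] [ 50.01523773 -89.99783211   4.01194622] -180.03921766514884 [0.6526816890196525, -0.09881201345983673, 0.014991740946791818] [ 0.20453589 -0.33938407  0.5405512 ]
[{"travel": [0.0029, 0.0, 0.0], "spin": 0.0}, {"travel": [0.0059, 0.0, 0.0], "spin": 0.0}, {"travel": [0.0088, 0.0, 0.0], "spin": 0.0}, {"travel": [0.0118, 0.0, 0.0], "spin": 0.0}, {"travel": [0.0148, 0.0, 0.0], "spin": 0.0}]
[{"travel": [0.0029, 0.0, 0.0], "spin": 0.0}, {"travel": [0.0059, 0.0, 0.0], "spin": 0.0}, {"travel": [0.0088, 0.0, 0.0], "spin": 0.0}, {"travel": [0.0118, 0.0, 0.0], "spin": 0.0}, {"travel": [0.0147, 0.0, 0.0], "spin": 0.0}]
[{"travel": [0.003, 0.0, 0.0], "spin": 0.0}, {"travel": [0.0059, 0.0, 0.0], "spin": 0.0}, {"travel": [0.0089, 0.0, 0.0], "spin": 0.0}, {"travel": [0.0119, 0.0, 0.0], "spin": 0.0}, {"travel": [0.0148, 0.0, 0.0], "spin": 0.0}]
[{"travel": [0.003, 0.0, 0.0], "spin": 0.0}, {"travel": [0.0059, 0.0, 0.0], "spin": 0.0}, {"travel": [0.0089, 0.0, 0.0], "spin": 0.0}, {"travel": [0.0118, 0.0, 0.0], "spin": 0.0}, {"travel": [0.0148, 0.0, 0.0], "spin": 0.0}]
[{"travel": [0.003, 0.0, 0.0], "spin": 0.0}, {"travel": [0.0059, -0.0005, 0.0], "spin": 2.1}, {"travel": [0.0089, -0.0011, 0.0], "spin": 5.2}, {"travel": [0.0089, -0.0011, 0.0], "spin": 5.2}, {"travel": [0.0089, -0.0011, 0.0], "spin": 5.2}]
```

View pics/w2.png

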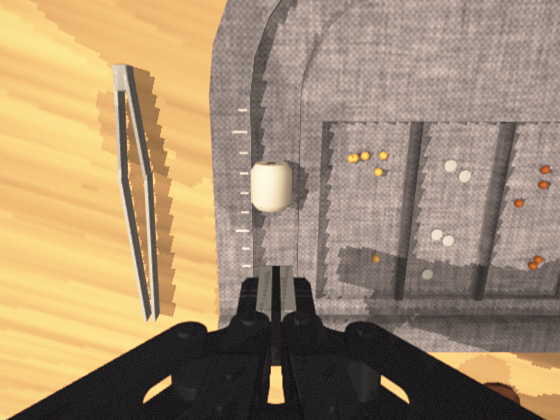

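Wrist view: the tip hangs in line with the groove, and the bead is straight ahead at (272,187). I'll push along the straight.

>>> move_arm(
  increments=[
    {"travel": [0.003, 0, 0], "spin": 0},
    {"travel": [0.006, 0, 0], "spin": 0},
    {"travel": [0.009, 0, 0], "spin": 0},
    {"travel": [0.012, 0, 0], "spin": 0},
    {"travel": [0.015, 0, 0], "spin": 0},
  ],
)

```text
time_s: 4.97
ee_pos: [0.6382, -0.1036, 0.0153]
tcp_rot: [-0.487, 3.103, -0.0]
force: [-0.7, -0.1, -0.5]
width: -0.001
```

>>> move_arm(
  increments=[
    {"travel": [0.003, 0, 0], "spin": 0},
    {"travel": [0.006, 0, 0], "spin": 0},
    {"travel": [0.009, 0, 0], "spin": 0},
    {"travel": [0.012, 0, 0], "spin": 0},
    {"travel": [0.015, 0, 0], "spin": 0},
  ],
)

```text
time_s: 5.38
ee_pos: [0.6238, -0.1081, 0.015]
tcp_rot: [0.487, -3.104, 0.0]
force: [-0.6, 0.5, -0.8]
width: 0.004
```

>>> move_arm(
  increments=[
    {"travel": [0.003, 0, 0], "spin": 0},
    {"travel": [0.006, 0, 0], "spin": 0},
    {"travel": [0.009, 0, 0], "spin": 0},
    {"travel": [0.012, 0, 0], "spin": 0},
    {"travel": [0.015, 0, 0], "spin": 0},
  ],
)

```text
time_s: 5.8
ee_pos: [0.6096, -0.1127, 0.015]
tcp_rot: [0.487, -3.104, -0.0]
force: [-0.5, -1.1, 0.7]
width: 0.001
```

Run:
```python
from plan import *
w=ctrl.camera('wrist');save(w,'w3')
p,y,s=meas();print(wb(p),np.degrees(y-Q[2]),s['force'])
json.dump([list(pose(48)[0]+np.array([*(0.045*np.array([np.cos(Q[2]+np.pi),np.sin(Q[2]+np.pi)])),0])),Q[2]+np.pi],open('cmd.json','w'))
path(93,153,2.4)
```

```text
[  4.25424865 -90.02478781   4.01824585] -180.05383011479069 [0.15007315 0.20277612 0.2507077 ]
[{"travel": [0.0024, 0.0, 0.0], "spin": 0.0}, {"travel": [0.0048, 0.0, 0.0], "spin": 0.0}, {"travel": [0.0072, 0.0, 0.0], "spin": 0.0}, {"travel": [0.0096, 0.0, 0.0], "spin": 0.0}, {"travel": [0.012, 0.0, 0.0], "spin": 0.0}]
[{"travel": [0.0024, 0.0, 0.0], "spin": 0.0}, {"travel": [0.0048, 0.0, 0.0], "spin": 0.0}, {"travel": [0.0072, -0.0002, 0.0], "spin": 1.3}, {"travel": [0.0096, -0.0007, 0.0], "spin": 3.8}, {"travel": [0.0121, -0.0012, 0.0], "spin": 6.3}]
[{"travel": [0.0024, -0.0006, 0.0], "spin": 2.5}, {"travel": [0.0048, -0.0012, 0.0], "spin": 5.0}, {"travel": [0.0073, -0.0016, 0.0], "spin": 7.5}, {"travel": [0.0097, -0.0019, 0.0], "spin": 10.0}, {"travel": [0.0122, -0.0022, 0.0], "spin": 12.5}]
[{"travel": [0.0024, -0.0006, 0.0], "spin": 2.5}, {"travel": [0.0048, -0.0011, 0.0], "spin": 5.0}, {"travel": [0.0073, -0.0016, 0.0], "spin": 7.5}, {"travel": [0.0098, -0.0019, 0.0], "spin": 10.0}, {"travel": [0.0122, -0.0021, 0.0], "spin": 12.5}]
[{"travel": [0.0024, -0.0007, 0.0], "spin": 2.5}, {"travel": [0.0049, -0.0012, 0.0], "spin": 5.0}, {"travel": [0.0073, -0.0017, 0.0], "spin": 7.5}, {"travel": [0.0098, -0.002, 0.0], "spin": 10.0}, {"travel": [0.0123, -0.0022, 0.0], "spin": 12.5}]
```

View pics/w3.png

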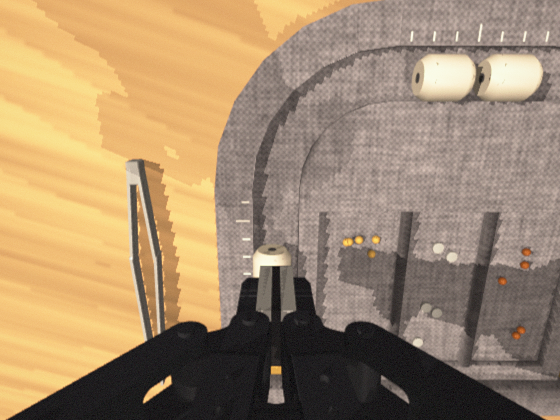

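Run:
```python
from plan import *
w=ctrl.camera('wrist')
p,y,s=meas();print(wb(p),s['force'])
T=np.array(w['tool_from_camera']);K=np.array(w['K']);M=R.from_rotvec(s['tcp_rot']).as_matrix()
Ti=np.linalg.inv(T)
def pr(q): c=Ti[:3,:3]@np.array(q)+Ti[:3,3];u=K@c;return (u[:2]/u[2]).round(0)
for q in [(0,0,0),(.011,0,0),(-.011,0,0),(.011,0,-.01),(.011,0.011,0),(.033,0,0),(.033,0,-.01),(.033,0,.01)]: print(q,pr(q))
for d in ctrl.spot_in(w,'bead_a'):print(np.round(d['rect']),d['p'])
D=w['depth'];v,u=np.indices(D.shape)
c=np.stack([(u-K[0,2])/K[0,0]*D,(v-K[1,2])/K[1,1]*D,D],-1)
P=(c@T[:3,:3].T+T[:3,3])@M.T+p
for r in range(235,330,6):
    print(r,[ (wb(P[r,k])[[0,2]].round(0)).tolist() for k in (258,266,272,280,288)])
sc=ctrl.camera('scene');save(sc,'s3')
a=cv2.imread('pics/s3.png');cv2.imwrite('pics/s3z.png',cv2.resize(a[170:320,160:350],None,fx=4,fy=4,interpolation=cv2.INTER_CUBIC))
```

```text
[  4.56595594 -90.00589906   4.03292613] [-0.44458527 -0.23090166 -0.39579416]
(0, 0, 0) [276. 253.]
(0.011, 0, 0) [276. 233.]
(-0.011, 0, 0) [276. 272.]
(0.011, 0, -0.01) [276. 240.]
(0.011, 0.011, 0) [298. 233.]
(0.033, 0, 0) [276. 191.]
(0.033, 0, -0.01) [276. 196.]
(0.033, 0, 0.01) [276. 186.]
[473.  57. 546. 104.] 0.94
[254. 247. 290. 280.] 0.75
[412.  54. 475. 102.] 0.56
235 [[-2.0, -5.0], [-1.0, -7.0], [-1.0, -7.0], [-1.0, -6.0], [-1.0, -6.0]]
241 [[2.0, -6.0], [2.0, -6.0], [2.0, -6.0], [2.0, -6.0], [2.0, -6.0]]
247 [[6.0, -6.0], [3.0, 0.0], [3.0, -1.0], [3.0, 1.0], [6.0, -6.0]]
253 [[4.0, 7.0], [4.0, 7.0], [3.0, 8.0], [3.0, 8.0], [5.0, 3.0]]
259 [[5.0, 10.0], [4.0, 12.0], [4.0, 12.0], [5.0, 12.0], [6.0, 9.0]]
265 [[8.0, 11.0], [7.0, 14.0], [7.0, 15.0], [7.0, 13.0], [9.0, 10.0]]
271 [[12.0, 11.0], [-6.0, 47.0], [-6.0, 46.0], [-6.0, 46.0], [-6.0, 47.0]]
277 [[15.0, 12.0], [-6.0, 51.0], [-7.0, 53.0], [-6.0, 52.0], [-6.0, 51.0]]
283 [[-6.0, 56.0], [-6.0, 56.0], [-6.0, 56.0], [-6.0, 56.0], [-6.0, 57.0]]
289 [[-6.0, 61.0], [-6.0, 61.0], [-6.0, 60.0], [-6.0, 62.0], [-7.0, 62.0]]
295 [[-6.0, 65.0], [-6.0, 66.0], [-6.0, 65.0], [-7.0, 66.0], [-6.0, 65.0]]
301 [[-6.0, 69.0], [-6.0, 70.0], [-6.0, 69.0], [-6.0, 69.0], [-6.0, 69.0]]
307 [[-6.0, 73.0], [-6.0, 74.0], [-6.0, 73.0], [-6.0, 73.0], [-6.0, 74.0]]
313 [[-7.0, 77.0], [-4.0, 74.0], [-5.0, 74.0], [-5.0, 75.0], [-7.0, 78.0]]
319 [[-6.0, 80.0], [-7.0, 81.0], [-3.0, 76.0], [-3.0, 76.0], [-7.0, 81.0]]
325 [[-7.0, 84.0], [-7.0, 85.0], [-1.0, 75.0], [-73.0, 180.0], [-7.0, 84.0]]
```

View pics/s3z.png

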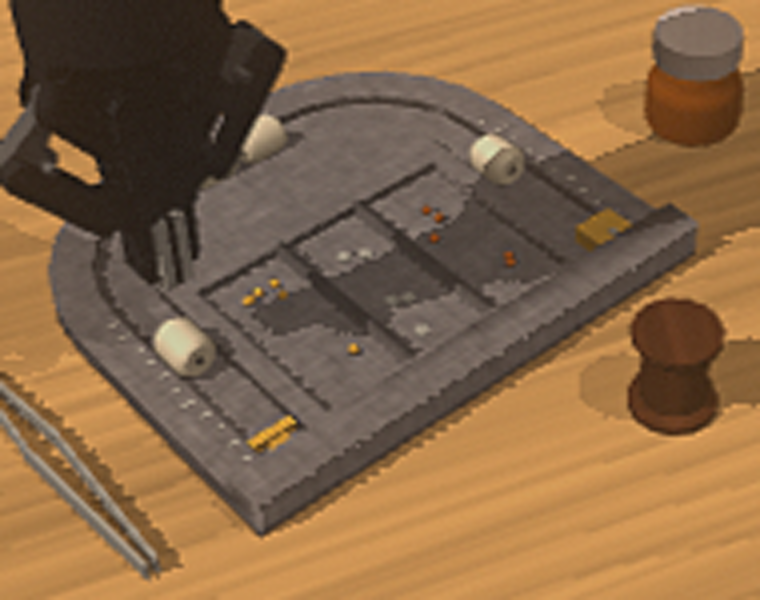

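The scene and wrist depth agree that the real fingertips hang about 40 mm above the rim, although the reported TCP is 4 mm above it. The fingers passed clear over the first bead, which has not moved. Before going down, I'll measure where the tips really are.

Run:
```python
from plan import *
p,y,s=meas();print(p,s['width'])
M=R.from_rotvec(s['tcp_rot']).as_matrix()
sc=ctrl.camera('scene')
P=pts(sc);L=((P-p)@M)*1e3
k=(np.abs(L[...,0])<35)&(np.abs(L[...,1])<60)&(P[...,2]>.032)&(sc['depth']>0)
for z in range(-120,10,6):
    m=k&(L[...,2]>z)&(L[...,2]<=z+6)
    if m.sum():
        q=L[m];print(z,m.sum(),q[:,0].min().round(),q[:,0].max().round(),q[:,1].min().round(),q[:,1].max().round())
w=ctrl.camera('wrist');D=w['depth'];K=np.array(w['K']);T=np.array(w['tool_from_camera']);v,u=np.indices(D.shape)
c=np.stack([(u-K[0,2])/K[0,0]*D,(v-K[1,2])/K[1,1]*D,D],-1);W=(c@T[:3,:3].T+T[:3,3])*1e3
print('wrist')
for r in range(266,300,2): print(r,[(W[r,k]).round(0).tolist() for k in (245,262,268,274,276,278,284,290,305)])
cv2.imwrite('pics/w4z.png',cv2.resize(w['frame'][220:400,180:380,::-1],None,fx=3,fy=3))
```

```text
[ 0.60990566 -0.11262881  0.01506991] 0.004293051522450883
-120 221 -18.0 1.0 -60.0 59.0
-114 177 -18.0 8.0 -58.0 56.0
-108 156 -18.0 7.0 -52.0 51.0
-102 151 -17.0 12.0 -47.0 47.0
-96 129 -15.0 13.0 -42.0 43.0
-90 197 -13.0 12.0 -38.0 38.0
-84 125 -14.0 9.0 -34.0 33.0
-78 57 -13.0 -4.0 -29.0 28.0
-72 40 -12.0 -3.0 -13.0 10.0
-66 55 -13.0 6.0 -14.0 13.0
-60 53 -12.0 8.0 -14.0 13.0
-54 52 -12.0 6.0 -14.0 13.0
-48 53 -11.0 8.0 -14.0 13.0
-42 30 -12.0 -5.0 -12.0 11.0
-36 11 -10.0 -1.0 -7.0 1.0
wrist
266 [[-9.0, -16.0, 3.0], [10.0, -6.0, -38.0], [11.0, -3.0, -38.0], [11.0, -1.0, -38.0], [10.0, 0.0, -37.0], [11.0, 1.0, -38.0], [10.0, 3.0, -37.0], [10.0, 6.0, -38.0], [-9.0, 15.0, 3.0]]
268 [[-11.0, -17.0, 4.0], [11.0, -6.0, -40.0], [11.0, -3.0, -40.0], [11.0, -1.0, -40.0], [11.0, -0.0, -40.0], [11.0, 1.0, -41.0], [11.0, 3.0, -40.0], [11.0, 6.0, -40.0], [-11.0, 16.0, 4.0]]
270 [[-12.0, -17.0, 3.0], [11.0, -6.0, -42.0], [10.0, -3.0, -41.0], [11.0, -1.0, -42.0], [11.0, -0.0, -42.0], [11.0, 1.0, -42.0], [11.0, 3.0, -42.0], [11.0, 6.0, -43.0], [-12.0, 16.0, 4.0]]
272 [[-13.0, -17.0, 4.0], [11.0,
[... 1927 characters left out ...]
 -59.0], [11.0, -1.0, -60.0], [11.0, -0.0, -59.0], [11.0, 1.0, -60.0], [11.0, 3.0, -60.0], [11.0, 5.0, -59.0], [6.0, 11.0, -52.0]]
294 [[7.0, -12.0, -54.0], [11.0, -5.0, -61.0], [10.0, -3.0, -60.0], [10.0, -1.0, -60.0], [10.0, -0.0, -60.0], [11.0, 1.0, -61.0], [11.0, 3.0, -61.0], [10.0, 5.0, -60.0], [7.0, 11.0, -54.0]]
296 [[6.0, -12.0, -54.0], [11.0, -5.0, -62.0], [10.0, -3.0, -61.0], [11.0, -1.0, -63.0], [11.0, -0.0, -63.0], [11.0, 1.0, -62.0], [11.0, 3.0, -62.0], [11.0, 5.0, -62.0], [7.0, 11.0, -55.0]]
298 [[6.0, -11.0, -56.0], [11.0, -5.0, -63.0], [12.0, -3.0, -65.0], [10.0, -1.0, -62.0], [11.0, -0.0, -64.0], [11.0, 1.0, -63.0], [11.0, 3.0, -63.0], [10.0, 5.0, -63.0], [7.0, 11.0, -56.0]]
```

View pics/w4z.png

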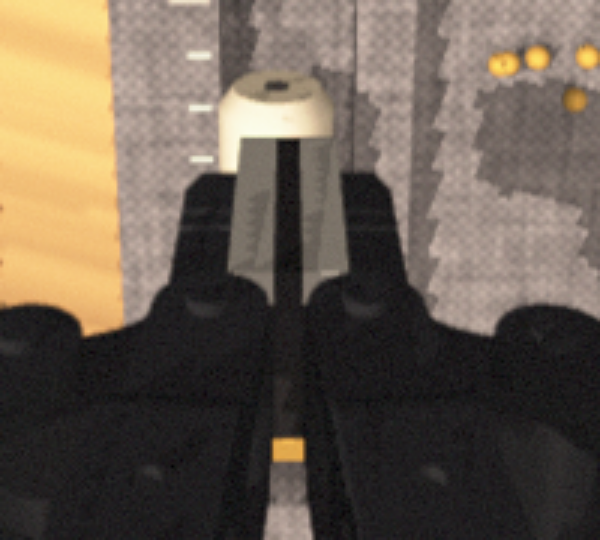

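The shut pads end 37 mm short of the reported TCP. They are about 13 mm across, with the front face 11 mm ahead. The wrist depth also reads the groove floor at exactly -6 mm. I'll go back over the bead and then lower by 36.5 mm, in stages.

>>> move_arm(
  increments=[
    {"travel": [-0.009, 0, 0], "spin": 0},
    {"travel": [-0.018, 0, 0], "spin": 0},
    {"travel": [-0.027, 0, 0], "spin": 0},
    {"travel": [-0.036, 0, 0], "spin": 0},
    {"travel": [-0.045, 0, 0], "spin": 0},
  ],
)

```text
time_s: 6.52
ee_pos: [0.6538, -0.0983, 0.0148]
tcp_rot: [0.487, -3.103, -0.0]
force: [0.1, 0.2, -0.7]
width: 0.001
```

>>> move_arm(
  increments=[
    {"travel": [0, 0, 0], "spin": 0},
    {"travel": [0, 0, 0.008], "spin": 0},
    {"travel": [0, 0, 0.016], "spin": 0},
    {"travel": [0, 0, 0.024], "spin": 0},
    {"travel": [0, 0, 0.028], "spin": 0},
  ],
)

```text
time_s: 6.93
ee_pos: [0.6515, -0.0989, -0.0151]
tcp_rot: [0.486, -3.102, -0.001]
force: [-0.5, 0.3, -0.8]
width: 0.004
```

```bash
cat > tip.py <<'E'
from plan import *
def look(n):
    p,y,s=meas();w=ctrl.camera('wrist');save(w,n)
    M=R.from_rotvec(s['tcp_rot']).as_matrix()
    D=w['depth'];K=np.array(w['K']);T=np.array(w['tool_from_camera']);v,u=np.indices(D.shape)
    c=np.stack([(u-K[0,2])/K[0,0]*D,(v-K[1,2])/K[1,1]*D,D],-1);W=(c@T[:3,:3].T+T[:3,3])
    P=W@M.T+p
    cc,ss=np.cos(Q[2]),np.sin(Q[2]);X=P-np.array([Q[0],Q[1],.011])
    B=np.stack([cc*X[...,0]+ss*X[...,1],-ss*X[...,0]+cc*X[...,1],X[...,2]],-1)*1e3
    pad=(np.abs(W[...,0]-.0108)<.0025)&(np.abs(W[...,1])<.007)&(W[...,2]<-.03)&(D<.2)&(D>0)
    z=np.sort(B[pad][:,2]);print('tip',len(z),z[:20:3].round(1))
    print('tcp',wb(p).round(1),'force',s['force'].round(1),'t',s['time_s'],'j6',s['joint_pos'][5].round(2))
    return w,B,p,M,T,K,y
E
python3 - <<'E'
from tip import *
look('w5')
E
```

```text
tip 4254 [10.5 11.1 11.2 11.4 11.7 11.7 11.9]
tcp [ 48.8 -89.7 -26.1] force [-0.5  0.3 -0.8] t 6.9333 j6 -0.46
```

View pics/w5.png

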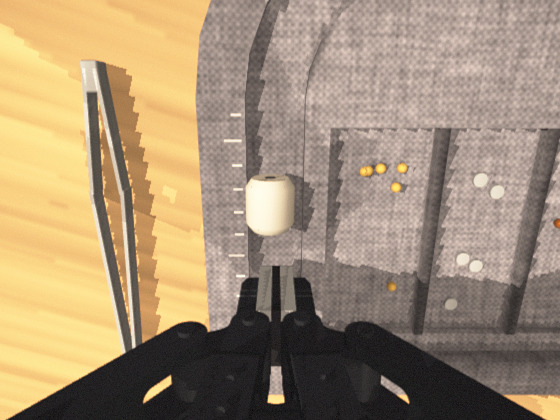

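>>> move_arm(
  increments=[
    {"travel": [0, 0, 0.002], "spin": 0},
    {"travel": [0, 0, 0.005], "spin": 0},
    {"travel": [0, 0, 0.007], "spin": 0},
    {"travel": [0, 0, 0.0085], "spin": 0},
    {"travel": [0, 0, 0.0085], "spin": 0},
  ],
)

```text
time_s: 7.4
ee_pos: [0.6526, -0.0988, -0.0217]
tcp_rot: [0.487, -3.103, -0.0]
force: [0.6, -0.1, 0.3]
width: -0.002
```

Run:
```python
from tip import *
look('w6');look('w6b')
ZC=-32.5
p0,y0=pose(48,ZC);json.dump([list(p0),y0],open('cmd.json','w'))
print(p0,np.degrees(y0-Q[2]))
```

```text
tip 4246 [4.1 4.3 4.7 4.8 5.  5.1 5.2]
tcp [ 49.9 -90.  -32.7] force [ 0.6 -0.1  0.3] t 7.4 j6 -0.46
tip 4241 [3.8 4.5 4.6 4.8 5.1 5.3 5.4]
tcp [ 50.  -90.1 -32.5] force [-1.3 -0.5  0.2] t 7.45 j6 -0.46
[ 0.65271272 -0.0988068  -0.0215    ] 180.0
```

View pics/w6.png

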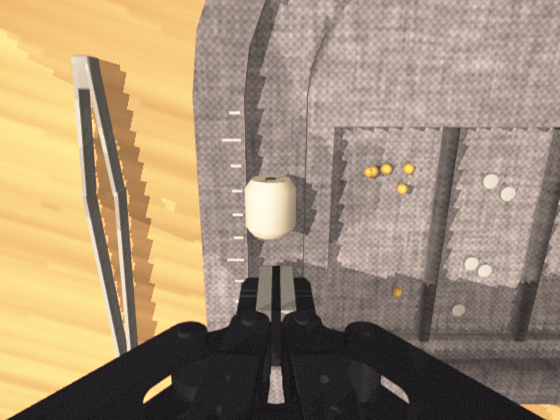

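The tip is now about 4.3 mm above the rim, in line with the bead at (271,207), with no contact force. Pushing.

>>> move_arm(
  increments=[
    {"travel": [0.003, 0, 0], "spin": 0},
    {"travel": [0.006, 0, 0], "spin": 0},
    {"travel": [0.009, 0, 0], "spin": 0},
    {"travel": [0.012, 0, 0], "spin": 0},
    {"travel": [0.015, 0, 0], "spin": 0},
  ],
)

```text
time_s: 7.92
ee_pos: [0.6381, -0.1036, -0.0214]
tcp_rot: [-0.487, 3.104, -0.0]
force: [0.4, -1.3, -1.3]
width: 0.005
```

>>> move_arm(
  increments=[
    {"travel": [0.003, 0, 0], "spin": 0},
    {"travel": [0.006, 0, 0], "spin": 0},
    {"travel": [0.009, 0, 0], "spin": 0},
    {"travel": [0.012, 0, 0], "spin": 0},
    {"travel": [0.015, 0, 0], "spin": 0},
  ],
)

```text
time_s: 8.33
ee_pos: [0.6239, -0.1081, -0.0215]
tcp_rot: [-0.487, 3.104, -0.0]
force: [-0.3, 0.3, 0.5]
width: -0.001
```

```bash
sed -i 's/def path(s0,s1,ds,z=4)/def path(s0,s1,ds,z=-32.5)/' plan.py
python3 - <<'E'
from tip import *
look('w7')
p0,y0=pose(78,-32.5);json.dump([list(p0),y0],open('cmd.json','w'))
path(78,93,3)
path(93,153,2.4)
E
```

```text
tip 4171 [4.3 6.  6.8 7.3 7.9 8.4 8.7]
tcp [ 19.7 -90.  -32.5] force [-0.3  0.3  0.5] t 8.3333 j6 -0.48
[{"travel": [0.003, 0.0, 0.0], "spin": 0.0}, {"travel": [0.006, 0.0, 0.0], "spin": 0.0}, {"travel": [0.009, 0.0, 0.0], "spin": 0.0}, {"travel": [0.012, 0.0, 0.0], "spin": 0.0}, {"travel": [0.015, 0.0, 0.0], "spin": 0.0}]
[{"travel": [0.0024, 0.0, 0.0], "spin": 0.0}, {"travel": [0.0048, 0.0, 0.0], "spin": 0.0}, {"travel": [0.0072, 0.0, 0.0], "spin": 0.0}, {"travel": [0.0096, 0.0, 0.0], "spin": 0.0}, {"travel": [0.012, 0.0, 0.0], "spin": 0.0}]
[{"travel": [0.0024, 0.0, 0.0], "spin": 0.0}, {"travel": [0.0048, 0.0, 0.0], "spin": 0.0}, {"travel": [0.0072, -0.0002, 0.0], "spin": 1.3}, {"travel": [0.0096, -0.0007, 0.0], "spin": 3.8}, {"travel": [0.0121, -0.0012, 0.0], "spin": 6.3}]
[{"travel": [0.0024, -0.0006, 0.0], "spin": 2.5}, {"travel": [0.0048, -0.0012, 0.0], "spin": 5.0}, {"travel": [0.0073, -0.0016, 0.0], "spin": 7.5}, {"travel": [0.0097, -0.0019, 0.0], "spin": 10.0}, {"travel": [0.0122, -0.0022, 0.0], "spin": 12.5}]
[{"travel": [0.0024, -0.0006, 0.0], "spin": 2.5}, {"travel": [0.0048, -0.0011, 0.0], "spin": 5.0}, {"travel": [0.0073, -0.0016, 0.0], "spin": 7.5}, {"travel": [0.0098, -0.0019, 0.0], "spin": 10.0}, {"travel": [0.0122, -0.0021, 0.0], "spin": 12.5}]
[{"travel": [0.0024, -0.0007, 0.0], "spin": 2.5}, {"travel": [0.0049, -0.0012, 0.0], "spin": 5.0}, {"travel": [0.0073, -0.0017, 0.0], "spin": 7.5}, {"travel": [0.0098, -0.002, 0.0], "spin": 10.0}, {"travel": [0.0123, -0.0022, 0.0], "spin": 12.5}]
```

View pics/w7.png

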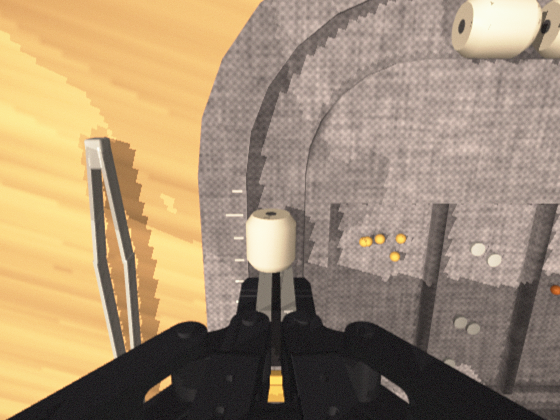

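The bead, at (271,240), now rides against the pads. I'll continue into the first bend.

>>> move_arm(
  increments=[
    {"travel": [0.003, 0, 0], "spin": 0},
    {"travel": [0.006, 0, 0], "spin": 0},
    {"travel": [0.009, 0, 0], "spin": 0},
    {"travel": [0.012, 0, 0], "spin": 0},
    {"travel": [0.015, 0, 0], "spin": 0},
  ],
)

```text
time_s: 8.8
ee_pos: [0.6095, -0.1127, -0.0216]
tcp_rot: [0.487, -3.104, -0.0]
force: [-0.4, 0.5, 0.0]
width: -0.002
```

>>> move_arm(
  increments=[
    {"travel": [0.0024, 0, 0], "spin": 0},
    {"travel": [0.0048, 0, 0], "spin": 0},
    {"travel": [0.0072, 0, 0], "spin": 0},
    {"travel": [0.0096, 0, 0], "spin": 0},
    {"travel": [0.012, 0, 0], "spin": 0},
  ],
)

```text
time_s: 9.22
ee_pos: [0.5982, -0.1164, -0.0215]
tcp_rot: [-0.487, 3.104, -0.0]
force: [0.0, 0.2, -0.3]
width: -0.003
```

>>> move_arm(
  increments=[
    {"travel": [0.0024, 0.0, 0.0], "spin": 0.0},
    {"travel": [0.0048, 0.0, 0.0], "spin": 0.0},
    {"travel": [0.0072, -0.0002, 0.0], "spin": 1.3},
    {"travel": [0.0096, -0.0007, 0.0], "spin": 3.8},
    {"travel": [0.0121, -0.0012, 0.0], "spin": 6.3},
  ],
)

```text
time_s: 9.63
ee_pos: [0.5871, -0.1212, -0.0215]
tcp_rot: [-0.311, 3.126, -0.0]
force: [0.0, -0.3, 0.2]
width: -0.0
```

>>> move_arm(
  increments=[
    {"travel": [0.0024, -0.0006, 0.0], "spin": 2.5},
    {"travel": [0.0048, -0.0012, 0.0], "spin": 5.0},
    {"travel": [0.0073, -0.0016, 0.0], "spin": 7.5},
    {"travel": [0.0097, -0.0019, 0.0], "spin": 10.0},
    {"travel": [0.0122, -0.0022, 0.0], "spin": 12.5},
  ],
)

```text
time_s: 10.05
ee_pos: [0.5756, -0.1259, -0.0215]
tcp_rot: [0.032, 3.141, -0.0]
force: [-0.0, -0.0, -0.4]
width: 0.001
```

Run:
```python
from tip import *
look('w8')
```

```text
tip 4163 [7.  8.3 8.8 8.9 9.  9.3 9.4]
tcp [-31.7 -92.1 -32.5] force [-0.  -0.  -0.4] t 10.05 j6 -0.19
```

View pics/w8.png

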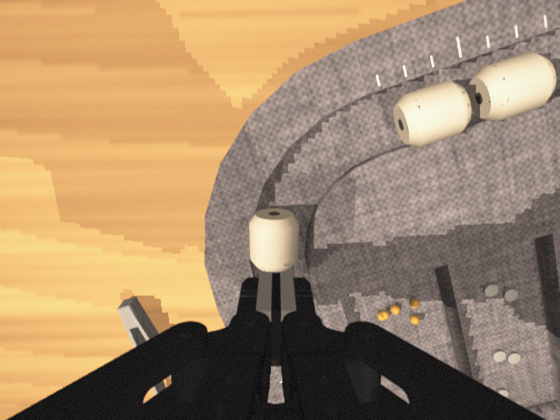

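It is tracking well in the bend: the bead at (274,240) is square to the tip. Continuing.

>>> move_arm(
  increments=[
    {"travel": [0.0024, -0.0006, 0.0], "spin": 2.5},
    {"travel": [0.0048, -0.0011, 0.0], "spin": 5.0},
    {"travel": [0.0073, -0.0016, 0.0], "spin": 7.5},
    {"travel": [0.0098, -0.0019, 0.0], "spin": 10.0},
    {"travel": [0.0122, -0.0021, 0.0], "spin": 12.5},
  ],
)

```text
time_s: 10.52
ee_pos: [0.5634, -0.1277, -0.0215]
tcp_rot: [0.371, 3.119, -0.0]
force: [-0.5, 0.4, -0.1]
width: -0.005
```

>>> move_arm(
  increments=[
    {"travel": [0.0024, -0.0007, 0.0], "spin": 2.5},
    {"travel": [0.0049, -0.0012, 0.0], "spin": 5.0},
    {"travel": [0.0073, -0.0017, 0.0], "spin": 7.5},
    {"travel": [0.0098, -0.002, 0.0], "spin": 10.0},
    {"travel": [0.0123, -0.0022, 0.0], "spin": 12.5},
  ],
)

```text
time_s: 10.93
ee_pos: [0.551, -0.1269, -0.0215]
tcp_rot: [0.709, 3.06, 0.0]
force: [-0.9, 0.2, 0.6]
width: -0.002
```

Run:
```python
from tip import *
look('w9')
p,y,s=meas();c=json.load(open('cmd.json'));print(wb(c[0]),wb(p),np.degrees([c[1]-Q[2],y-Q[2]]))
path(153,213,2.4)
```

```text
tip 4183 [7.4 8.4 8.9 9.1 9.4 9.4 9.6]
tcp [-55.5 -85.5 -32.5] force [-0.9  0.2  0.6] t 10.9333 j6 0.23
[-55.34640373 -85.59400182 -32.5       ] [-55.8261386  -85.36260494 -32.48586546] [136.2        135.86635651]
[{"travel": [0.0024, -0.0007, 0.0], "spin": 2.5}, {"travel": [0.0048, -0.0012, 0.0], "spin": 5.0}, {"travel": [0.0072, -0.0016, 0.0], "spin": 7.5}, {"travel": [0.0097, -0.002, 0.0], "spin": 10.0}, {"travel": [0.0122, -0.0022, 0.0], "spin": 12.5}]
[{"travel": [0.0024, -0.0006, 0.0], "spin": 2.5}, {"travel": [0.0048, -0.0012, 0.0], "spin": 5.0}, {"travel": [0.0073, -0.0016, 0.0], "spin": 7.5}, {"travel": [0.0098, -0.0019, 0.0], "spin": 10.0}, {"travel": [0.0122, -0.0022, 0.0], "spin": 12.5}]
[{"travel": [0.0024, -0.0006, 0.0], "spin": 2.5}, {"travel": [0.0049, -0.0012, 0.0], "spin": 5.0}, {"travel": [0.0073, -0.0016, 0.0], "spin": 7.5}, {"travel": [0.0098, -0.0019, 0.0], "spin": 10.0}, {"travel": [0.0123, -0.0021, 0.0], "spin": 12.5}]
[{"travel": [0.0024, -0.0007, 0.0], "spin": 2.5}, {"travel": [0.0048, -0.0012, 0.0], "spin": 5.0}, {"travel": [0.0073, -0.0017, 0.0], "spin": 7.5}, {"travel": [0.0097, -0.0017, 0.0], "spin": 8.7}, {"travel": [0.0121, -0.0015, 0.0], "spin": 8.7}]
[{"travel": [0.0024, 0.0, 0.0], "spin": 0.0}, {"travel": [0.0048, 0.0, 0.0], "spin": 0.0}, {"travel": [0.0072, 0.0, 0.0], "spin": 0.0}, {"travel": [0.0096, 0.0, 0.0], "spin": 0.0}, {"travel": [0.012, 0.0, 0.0], "spin": 0.0}]
```

View pics/w9.png

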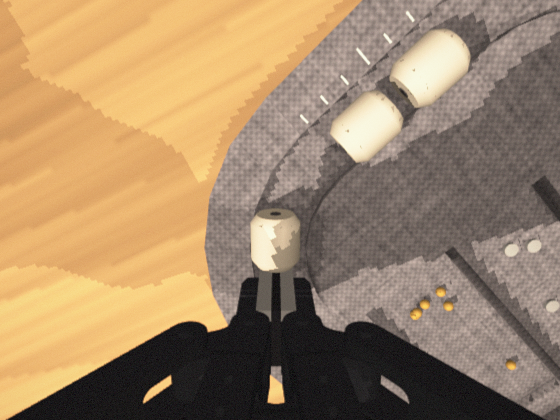

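The first bead at (275,240) is centred mid-bend. The next pair is ahead at (367,126) and (430,67).

>>> move_arm(
  increments=[
    {"travel": [0.0024, -0.0007, 0.0], "spin": 2.5},
    {"travel": [0.0048, -0.0012, 0.0], "spin": 5.0},
    {"travel": [0.0072, -0.0016, 0.0], "spin": 7.5},
    {"travel": [0.0097, -0.002, 0.0], "spin": 10.0},
    {"travel": [0.0122, -0.0022, 0.0], "spin": 12.5},
  ],
)

```text
time_s: 11.4
ee_pos: [0.5391, -0.1236, -0.0215]
tcp_rot: [1.036, 2.966, -0.0]
force: [0.1, -0.3, -0.4]
width: 0.0
```

>>> move_arm(
  increments=[
    {"travel": [0.0024, -0.0006, 0.0], "spin": 2.5},
    {"travel": [0.0048, -0.0012, 0.0], "spin": 5.0},
    {"travel": [0.0073, -0.0016, 0.0], "spin": 7.5},
    {"travel": [0.0098, -0.0019, 0.0], "spin": 10.0},
    {"travel": [0.0122, -0.0022, 0.0], "spin": 12.5},
  ],
)

```text
time_s: 11.82
ee_pos: [0.5282, -0.1176, -0.0215]
tcp_rot: [1.353, 2.835, 0.0]
force: [0.4, -0.6, -0.2]
width: 0.001
```

>>> move_arm(
  increments=[
    {"travel": [0.0024, -0.0006, 0.0], "spin": 2.5},
    {"travel": [0.0049, -0.0012, 0.0], "spin": 5.0},
    {"travel": [0.0073, -0.0016, 0.0], "spin": 7.5},
    {"travel": [0.0098, -0.0019, 0.0], "spin": 10.0},
    {"travel": [0.0123, -0.0021, 0.0], "spin": 12.5},
  ],
)

```text
time_s: 12.23
ee_pos: [0.5188, -0.1094, -0.0215]
tcp_rot: [1.653, 2.671, 0.0]
force: [-0.5, -0.1, -0.1]
width: 0.002
```

>>> move_arm(
  increments=[
    {"travel": [0.0024, -0.0007, 0.0], "spin": 2.5},
    {"travel": [0.0048, -0.0012, 0.0], "spin": 5.0},
    {"travel": [0.0073, -0.0017, 0.0], "spin": 7.5},
    {"travel": [0.0097, -0.0017, 0.0], "spin": 8.7},
    {"travel": [0.0121, -0.0015, 0.0], "spin": 8.7},
  ],
)

```text
time_s: 12.65
ee_pos: [0.5121, -0.0992, -0.0214]
tcp_rot: [1.85, 2.539, 0.0]
force: [0.9, -0.1, 0.7]
width: 0.001
```

Run:
```python
from tip import *
look('w10')
```

```text
tip 4166 [7.9 8.4 8.9 9.3 9.6 9.7 9.9]
tcp [-83.9 -47.2 -32.4] force [ 0.9 -0.1  0.7] t 12.65 j6 1.07
```

View pics/w10.png

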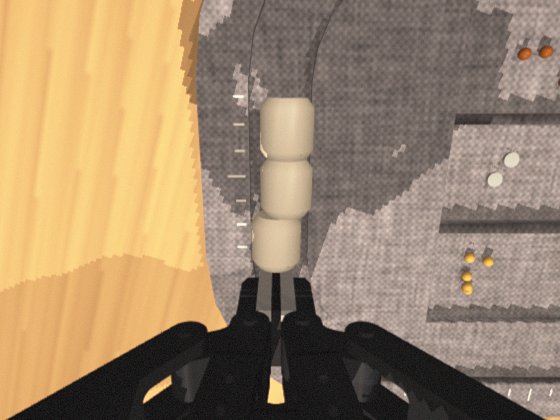

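Three beads are now in train at (276,242), (286,188) and (287,128). I'll push along the bottom.

>>> move_arm(
  increments=[
    {"travel": [0.0024, 0, 0], "spin": 0},
    {"travel": [0.0048, 0, 0], "spin": 0},
    {"travel": [0.0072, 0, 0], "spin": 0},
    {"travel": [0.0096, 0, 0], "spin": 0},
    {"travel": [0.012, 0, 0], "spin": 0},
  ],
)

```text
time_s: 13.12
ee_pos: [0.5083, -0.0876, -0.0215]
tcp_rot: [-1.85, -2.539, 0.0]
force: [-0.4, -0.3, 0.5]
width: -0.001
```

>>> move_arm(
  increments=[
    {"travel": [0.003, 0, 0], "spin": 0},
    {"travel": [0.006, 0, 0], "spin": 0},
    {"travel": [0.009, 0, 0], "spin": 0},
    {"travel": [0.012, 0, 0], "spin": 0},
    {"travel": [0.015, 0, 0], "spin": 0},
  ],
)

```text
time_s: 13.53
ee_pos: [0.5037, -0.0733, -0.0215]
tcp_rot: [-1.85, -2.539, -0.0]
force: [0.6, -0.1, -0.1]
width: -0.001
```

>>> move_arm(
  increments=[
    {"travel": [0.003, 0, 0], "spin": 0},
    {"travel": [0.006, 0, 0], "spin": 0},
    {"travel": [0.009, 0, 0], "spin": 0},
    {"travel": [0.012, 0, 0], "spin": 0},
    {"travel": [0.015, 0, 0], "spin": 0},
  ],
)

```text
time_s: 13.95
ee_pos: [0.4991, -0.059, -0.0215]
tcp_rot: [1.85, 2.539, -0.0]
force: [-0.2, -0.1, -0.3]
width: -0.002
```

Run:
```python
from tip import *
look('w11')
p,y,s=meas();c,yc=pose(243,-32.5);print(wb(p),wb(c),np.degrees([y-Q[2],yc-Q[2]]))
json.dump([list(c),yc],open('cmd.json','w'))
path(243,255,2.4)
path(255,315,2)
```

```text
tip 4160 [ 7.3  8.8  9.1  9.3  9.5  9.8 10. ]
tcp [-84.   -5.  -32.5] force [-0.2 -0.1 -0.3] t 13.95 j6 1.14
[-83.96762682  -4.62199675 -32.52367168] [-84.          -5.39379797 -32.5       ] [89.96844784 90.        ]
[{"travel": [0.0024, 0.0, 0.0], "spin": 0.0}, {"travel": [0.0048, 0.0, 0.0], "spin": 0.0}, {"travel": [0.0072, 0.0, 0.0], "spin": 0.0}, {"travel": [0.0096, 0.0, 0.0], "spin": 0.0}, {"travel": [0.012, 0.0, 0.0], "spin": 0.0}]
[{"travel": [0.002, 0.0, 0.0], "spin": 0.0}, {"travel": [0.004, 0.0, 0.0], "spin": 0.0}, {"travel": [0.006, 0.0, 0.0], "spin": 0.0}, {"travel": [0.008, 0.0, 0.0], "spin": 0.0}, {"travel": [0.01, 0.0, 0.0], "spin": 0.0}]
[{"travel": [0.002, 0.0, 0.0], "spin": 0.0}, {"travel": [0.004, -0.0003, 0.0], "spin": 1.7}, {"travel": [0.006, -0.0007, 0.0], "spin": 3.8}, {"travel": [0.0081, -0.0011, 0.0], "spin": 5.8}, {"travel": [0.0101, -0.0015, 0.0], "spin": 7.9}]
[{"travel": [0.002, -0.0005, 0.0], "spin": 2.1}, {"travel": [0.004, -0.001, 0.0], "spin": 4.2}, {"travel": [0.0061, -0.0014, 0.0], "spin": 6.3}, {"travel": [0.0081, -0.0017, 0.0], "spin": 8.4}, {"travel": [0.0102, -0.0019, 0.0], "spin": 10.4}]
[{"travel": [0.002, -0.0006, 0.0], "spin": 2.1}, {"travel": [0.004, -0.0011, 0.0], "spin": 4.2}, {"travel": [0.006, -0.0014, 0.0], "spin": 6.3}, {"travel": [0.0081, -0.0018, 0.0], "spin": 8.4}, {"travel": [0.0101, -0.002, 0.0], "spin": 10.5}]
[{"travel": [0.002, -0.0006, 0.0], "spin": 2.0}, {"travel": [0.0041, -0.001, 0.0], "spin": 4.1}, {"travel": [0.0061, -0.0014, 0.0], "spin": 6.2}, {"travel": [0.0081, -0.0018, 0.0], "spin": 8.3}, {"travel": [0.0102, -0.002, 0.0], "spin": 10.4}]
[{"travel": [0.002, -0.0006, 0.0], "spin": 2.1}, {"travel": [0.004, -0.001, 0.0], "spin": 4.1}, {"travel": [0.0061, -0.0014, 0.0], "spin": 6.2}, {"travel": [0.0081, -0.0018, 0.0], "spin": 8.3}, {"travel": [0.0102, -0.002, 0.0], "spin": 10.4}]
```

View pics/w11.png

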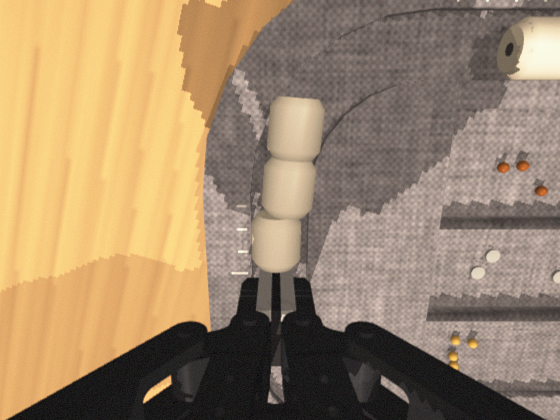

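The train is entering the second bend, with the lead bead at (296,127) starting to turn. I'll go on more slowly.

>>> move_arm(
  increments=[
    {"travel": [0.0024, 0, 0], "spin": 0},
    {"travel": [0.0048, 0, 0], "spin": 0},
    {"travel": [0.0072, 0, 0], "spin": 0},
    {"travel": [0.0096, 0, 0], "spin": 0},
    {"travel": [0.012, 0, 0], "spin": 0},
  ],
)

```text
time_s: 14.42
ee_pos: [0.4955, -0.0477, -0.0215]
tcp_rot: [-1.85, -2.539, 0.0]
force: [0.1, 0.5, -0.6]
width: 0.001
```

>>> move_arm(
  increments=[
    {"travel": [0.002, 0, 0], "spin": 0},
    {"travel": [0.004, 0, 0], "spin": 0},
    {"travel": [0.006, 0, 0], "spin": 0},
    {"travel": [0.008, 0, 0], "spin": 0},
    {"travel": [0.01, 0, 0], "spin": 0},
  ],
)

```text
time_s: 14.83
ee_pos: [0.4924, -0.0382, -0.0215]
tcp_rot: [-1.85, -2.539, -0.0]
force: [-0.2, -0.0, -0.9]
width: 0.002
```

Run:
```python
from tip import *
look('w12')
```

```text
tip 4172 [6.8 8.2 8.4 9.  9.4 9.7 9.8]
tcp [-84.   16.9 -32.5] force [-0.2 -0.  -0.9] t 14.8333 j6 1.18
```

View pics/w12.png

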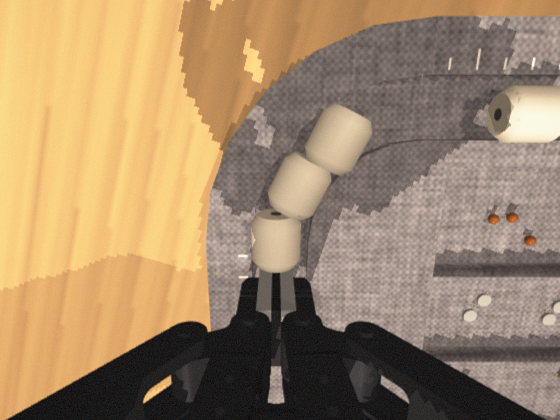

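The train follows the bend cleanly. Continuing.

>>> move_arm(
  increments=[
    {"travel": [0.002, 0.0, 0.0], "spin": 0.0},
    {"travel": [0.004, -0.0003, 0.0], "spin": 1.7},
    {"travel": [0.006, -0.0007, 0.0], "spin": 3.8},
    {"travel": [0.0081, -0.0011, 0.0], "spin": 5.8},
    {"travel": [0.0101, -0.0015, 0.0], "spin": 7.9},
  ],
)

```text
time_s: 15.3
ee_pos: [0.4879, -0.0291, -0.0215]
tcp_rot: [2.023, 2.404, 0.0]
force: [-0.9, 0.4, 0.5]
width: 0.001
```

>>> move_arm(
  increments=[
    {"travel": [0.002, -0.0005, 0.0], "spin": 2.1},
    {"travel": [0.004, -0.001, 0.0], "spin": 4.2},
    {"travel": [0.0061, -0.0014, 0.0], "spin": 6.3},
    {"travel": [0.0081, -0.0017, 0.0], "spin": 8.4},
    {"travel": [0.0102, -0.0019, 0.0], "spin": 10.4},
  ],
)

```text
time_s: 15.72
ee_pos: [0.4843, -0.0194, -0.0215]
tcp_rot: [-2.233, -2.21, 0.0]
force: [-0.6, -0.1, -0.3]
width: 0.0
```

Run:
```python
from tip import *
look('w13')
```

```text
tip 4160 [7.6 8.6 8.9 9.4 9.4 9.5 9.8]
tcp [-85.9  37.3 -32.5] force [-0.6 -0.1 -0.3] t 15.7167 j6 1.54
```

View pics/w13.png

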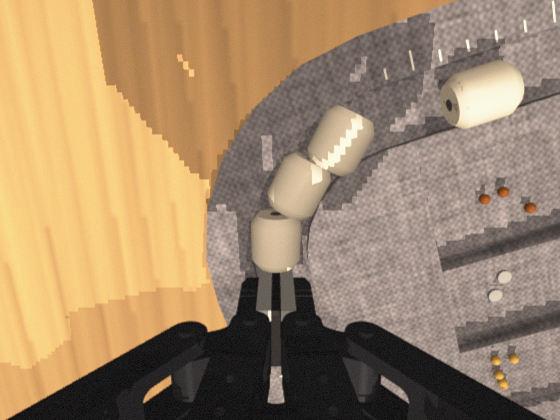

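>>> move_arm(
  increments=[
    {"travel": [0.002, -0.0006, 0.0], "spin": 2.1},
    {"travel": [0.004, -0.0011, 0.0], "spin": 4.2},
    {"travel": [0.006, -0.0014, 0.0], "spin": 6.3},
    {"travel": [0.0081, -0.0018, 0.0], "spin": 8.4},
    {"travel": [0.0101, -0.002, 0.0], "spin": 10.5},
  ],
)

```text
time_s: 16.18
ee_pos: [0.4824, -0.0093, -0.0215]
tcp_rot: [-2.424, -1.998, 0.0]
force: [0.2, 0.3, -0.0]
width: 0.002
```

>>> move_arm(
  increments=[
    {"travel": [0.002, -0.0006, 0.0], "spin": 2.0},
    {"travel": [0.0041, -0.001, 0.0], "spin": 4.1},
    {"travel": [0.0061, -0.0014, 0.0], "spin": 6.2},
    {"travel": [0.0081, -0.0018, 0.0], "spin": 8.3},
    {"travel": [0.0102, -0.002, 0.0], "spin": 10.4},
  ],
)

```text
time_s: 16.6
ee_pos: [0.4824, 0.0011, -0.0215]
tcp_rot: [-2.596, -1.77, 0.0]
force: [0.8, -0.7, 0.5]
width: 0.003
```

>>> move_arm(
  increments=[
    {"travel": [0.002, -0.0006, 0.0], "spin": 2.1},
    {"travel": [0.004, -0.001, 0.0], "spin": 4.1},
    {"travel": [0.0061, -0.0014, 0.0], "spin": 6.2},
    {"travel": [0.0081, -0.0018, 0.0], "spin": 8.3},
    {"travel": [0.0102, -0.002, 0.0], "spin": 10.4},
  ],
)

```text
time_s: 17.02
ee_pos: [0.4842, 0.0113, -0.0215]
tcp_rot: [-2.745, -1.527, -0.0]
force: [0.1, -0.2, -0.7]
width: 0.002
```

Run:
```python
from tip import *
look('w14')
p,y,s=meas();c=json.load(open('cmd.json'));print(wb(c[0]),wb(p),np.degrees([c[1]-Q[2],y-Q[2]]),wb(pose(315,-32.5)[0]))
path(315,375,2)
print(S_END)
```

```text
tip 4145 [ 8.6  9.   9.4  9.6  9.7  9.8 10. ]
tcp [-76.5  66.5 -32.5] force [ 0.1 -0.2 -0.7] t 17.0167 j6 2.15
[-76.64947674  66.3580533  -32.5       ] [-76.35582484  66.7185193  -32.52866853] [40.4        40.15973525] [-76.68240215  66.34066165 -32.5       ]
[{"travel": [0.002, -0.0006, 0.0], "spin": 2.1}, {"travel": [0.004, -0.001, 0.0], "spin": 4.2}, {"travel": [0.006, -0.0014, 0.0], "spin": 6.2}, {"travel": [0.0081, -0.0017, 0.0], "spin": 8.3}, {"travel": [0.0101, -0.002, 0.0], "spin": 10.4}]
[{"travel": [0.002, -0.0005, 0.0], "spin": 2.1}, {"travel": [0.0041, -0.001, 0.0], "spin": 4.2}, {"travel": [0.0061, -0.0014, 0.0], "spin": 6.3}, {"travel": [0.0081, -0.0017, 0.0], "spin": 8.3}, {"travel": [0.0102, -0.002, 0.0], "spin": 10.4}]
[{"travel": [0.002, -0.0005, 0.0], "spin": 2.1}, {"travel": [0.004, -0.001, 0.0], "spin": 4.2}, {"travel": [0.0061, -0.0014, 0.0], "spin": 6.3}, {"travel": [0.0081, -0.0017, 0.0], "spin": 8.4}, {"travel": [0.0102, -0.002, 0.0], "spin": 10.4}]
[{"travel": [0.002, -0.0005, 0.0], "spin": 2.1}, {"travel": [0.004, -0.001, 0.0], "spin": 4.2}, {"travel": [0.006, -0.0014, 0.0], "spin": 6.3}, {"travel": [0.0081, -0.0017, 0.0], "spin": 8.4}, {"travel": [0.0101, -0.0017, 0.0], "spin": 9.2}]
[{"travel": [0.002, -0.0001, 0.0], "spin": 0.0}, {"travel": [0.004, -0.0001, 0.0], "spin": 0.0}, {"travel": [0.006, -0.0001, 0.0], "spin": 0.0}, {"travel": [0.008, -0.0001, 0.0], "spin": 0.0}, {"travel": [0.01, -0.0001, 0.0], "spin": 0.0}]
[{"travel": [0.002, 0.0, 0.0], "spin": 0.0}, {"travel": [0.004, 0.0, 0.0], "spin": 0.0}, {"travel": [0.006, 0.0, 0.0], "spin": 0.0}, {"travel": [0.008, 0.0, 0.0], "spin": 0.0}, {"travel": [0.01, 0.0, 0.0], "spin": 0.0}]
358.7875959474386
```

View pics/w14.png

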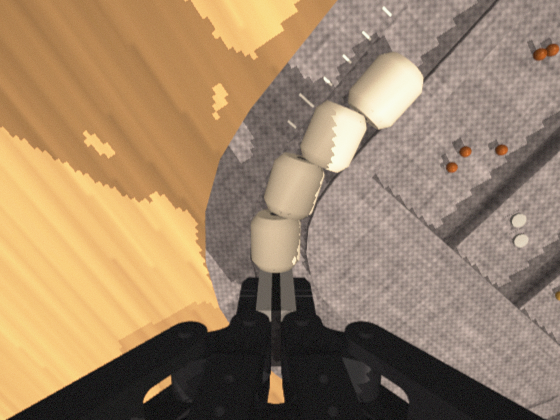

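All four beads are in train and nothing is jammed. I'll finish the bend.

>>> move_arm(
  increments=[
    {"travel": [0.002, -0.0006, 0.0], "spin": 2.1},
    {"travel": [0.004, -0.001, 0.0], "spin": 4.2},
    {"travel": [0.006, -0.0014, 0.0], "spin": 6.2},
    {"travel": [0.0081, -0.0017, 0.0], "spin": 8.3},
    {"travel": [0.0101, -0.002, 0.0], "spin": 10.4},
  ],
)

```text
time_s: 17.48
ee_pos: [0.4878, 0.0209, -0.0215]
tcp_rot: [-2.872, -1.273, 0.0]
force: [0.2, -0.6, -0.1]
width: 0.006
```

>>> move_arm(
  increments=[
    {"travel": [0.002, -0.0005, 0.0], "spin": 2.1},
    {"travel": [0.0041, -0.001, 0.0], "spin": 4.2},
    {"travel": [0.0061, -0.0014, 0.0], "spin": 6.3},
    {"travel": [0.0081, -0.0017, 0.0], "spin": 8.3},
    {"travel": [0.0102, -0.002, 0.0], "spin": 10.4},
  ],
)

```text
time_s: 17.9
ee_pos: [0.4932, 0.0298, -0.0215]
tcp_rot: [2.975, 1.008, -0.0]
force: [-0.0, -0.1, -0.8]
width: -0.0
```

>>> move_arm(
  increments=[
    {"travel": [0.002, -0.0005, 0.0], "spin": 2.1},
    {"travel": [0.004, -0.001, 0.0], "spin": 4.2},
    {"travel": [0.0061, -0.0014, 0.0], "spin": 6.3},
    {"travel": [0.0081, -0.0017, 0.0], "spin": 8.4},
    {"travel": [0.0102, -0.002, 0.0], "spin": 10.4},
  ],
)

```text
time_s: 18.32
ee_pos: [0.5001, 0.0376, -0.0216]
tcp_rot: [-3.055, -0.734, 0.0]
force: [-0.1, 0.0, 0.4]
width: -0.001
```

Run:
```python
from tip import *
look('w15')
```

```text
tip 4139 [6.5 8.9 9.3 9.5 9.6 9.8 9.9]
tcp [-53.4  86.6 -32.6] force [-0.1  0.   0.4] t 18.3167 j6 2.74
```

View pics/w15.png

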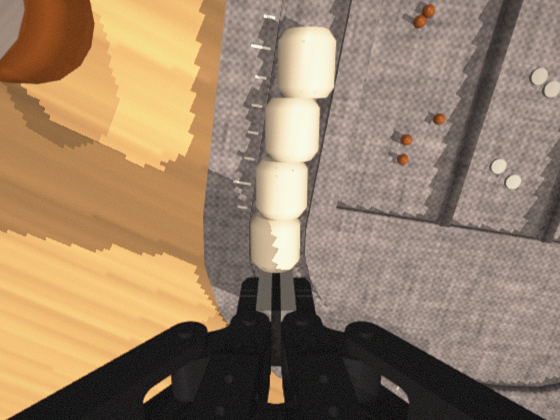

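>>> move_arm(
  increments=[
    {"travel": [0.002, -0.0005, 0.0], "spin": 2.1},
    {"travel": [0.004, -0.001, 0.0], "spin": 4.2},
    {"travel": [0.006, -0.0014, 0.0], "spin": 6.3},
    {"travel": [0.0081, -0.0017, 0.0], "spin": 8.4},
    {"travel": [0.0101, -0.0017, 0.0], "spin": 9.2},
  ],
)

```text
time_s: 18.78
ee_pos: [0.5083, 0.0437, -0.0215]
tcp_rot: [-3.104, -0.487, 0.0]
force: [-0.4, -0.3, -0.3]
width: -0.002
```

>>> move_arm(
  increments=[
    {"travel": [0.0015, 0, 0], "spin": 0},
    {"travel": [0.003, 0, 0], "spin": 0},
    {"travel": [0.0045, 0, 0], "spin": 0},
    {"travel": [0.006, 0, 0], "spin": 0},
    {"travel": [0.007, 0, 0], "spin": 0},
  ],
)

```text
time_s: 19.2
ee_pos: [0.5151, 0.0458, -0.0215]
tcp_rot: [3.103, 0.488, -0.0]
force: [-1.0, -0.3, 1.2]
width: -0.002
```

```bash
cat > chk.py <<'E'
from tip import *
import sys
w,B,p,M,T,K,y=look(sys.argv[1])
for t in ['bead_a','clasp_box']:
  for d in ctrl.spot_in(w,t):
    r=d['rect']
    def up(u,v,z):
        ray=M@(T[:3,:3]@np.linalg.inv(K)@[u,v,1]);o=M@T[:3,3]+p
        return wb(o+ray*(.011+z-o[2])/ray[2]).round(1)
    cu=(r[0]+r[2])/2
    print(t,np.round(r),round(d['p'],2),'bot',up(cu,r[3],.007)[:2],'top',up(cu,r[1],.007)[:2])
# profile along groove line y=90
import numpy as np
for yy in (88,91):
    k=(np.abs(B[...,1]-yy)<1.5)&(np.abs(B[...,0]-35)<65)&(B[...,2]<30)
    pts=B[k]; bins=np.arange(-30,95,2)
    print(yy,[(int(b),round(float(np.median(pts[(pts[:,0]>=b)&(pts[:,0]<b+2),2])),0)) for b in bins if ((pts[:,0]>=b)&(pts[:,0]<b+2)).sum()>1])
E
python3 chk.py w16
```

```text
tip 4128 [7.4 8.1 8.7 8.9 9.3 9.5 9.7]
tcp [-36.5  89.9 -32.5] force [-1.  -0.3  1.2] t 19.2 j6 2.92
bead_a [251. 216. 298. 272.] 0.97 bot [-27.5  90.2] top [-3.4 90.2]
bead_a [248. 159. 301. 217.] 0.87 bot [-3.8 90.1] top [18.7 90. ]
bead_a [249.  97. 306. 164.] 0.79 bot [16.9 88.9] top [40.8 88.9]
bead_a [251.  25. 308.  98.] 0.61 bot [40.6 88.3] top [63.7 88.4]
bead_a [  0.  41.  75. 178.] 0.23 bot [ 11.7 179.4] top [ 59.  170.1]
clasp_box [244.   2. 305.  12.] 0.94 bot [67.5 90.2] top [70.6 90.2]
clasp_box [187.   0. 560. 420.] 0.29 bot [-105.1   43.3] top [71.1 57.5]
88 [(-28, 21.0), (-26, 21.0), (-24, 13.0), (-22, 14.0), (-20, 14.0), (-18, 14.0), (-16, 14.0), (-14, 14.0), (-12, 14.0), (-10, 14.0), (-8, 14.0), (-6, 12.0), (-4, 12.0), (-2, 13.0), (0, 14.0), (2, 14.0), (4, 14.0), (6, 14.0), (8, 14.0), (10, 14.0), (12, 14.0), (14, 14.0), (16, 13.0), (18, 12.0), (20, 13.0), (22, 14.0), (24, 14.0), (26, 14.0), (28, 14.0), (30, 14.0), (32, 14.0), (34, 14.0), (36, 14.0), (38, 13.0), (40, 12.0), (42, 13.0), (44, 14.0), (46, 14.0), (48, 14.0), (50, 14.0), (52, 14.0), (54, 14.0), (56, 14.0), (58, 14.0), (60, 13.0), (62, 12.0), (64, -5.0), (66, -6.0), (68, -6.0), (70, 5.0)]
91 [(-28, 23.0), (-26, 21.0), (-24, 13.0), (-22, 14.0), (-20, 14.0), (-18, 14.0), (-16, 14.0), (-14, 14.0), (-12, 14.0), (-10, 14.0), (-8, 14.0), (-6, 13.0), (-4, 12.0), (-2, 13.0), (0, 14.0), (2, 14.0), (4, 14.0), (6, 14.0), (8, 14.0), (10, 14.0), (12, 14.0), (14, 14.0), (16, 13.0), (18, 12.0), (20, 13.0), (22, 14.0), (24, 14.0), (26, 14.0), (28, 14.0), (30, 14.0), (32, 14.0), (34, 14.0), (36, 14.0), (38, 13.0), (40, 11.0), (42, 13.0), (44, 14.0), (46, 14.0), (48, 14.0), (50, 14.0), (52, 14.0), (54, 14.0), (56, 14.0), (58, 14.0), (60, 12.0), (62, 11.0), (64, -6.0), (66, -6.0), (68, -6.0), (70, 4.0)]
```

View pics/w16.png

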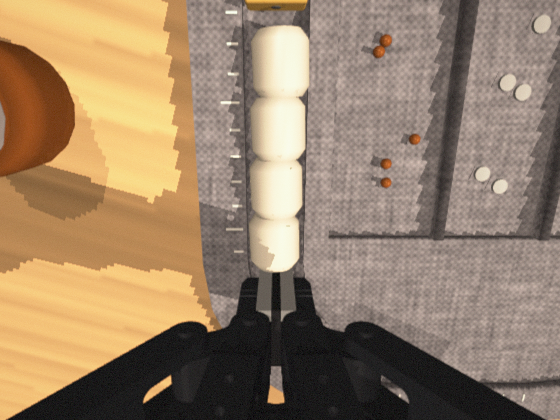

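The row is tight, with about 6 mm left to the brass box at (277,6). I'll creep up to it.

>>> move_arm(
  increments=[
    {"travel": [0.001, 0, 0], "spin": 0},
    {"travel": [0.002, 0, 0], "spin": 0},
    {"travel": [0.003, 0, 0], "spin": 0},
    {"travel": [0.004, 0, 0], "spin": 0},
    {"travel": [0.0045, 0, 0], "spin": 0},
  ],
)

```text
time_s: 19.77
ee_pos: [0.5195, 0.0473, -0.0215]
tcp_rot: [3.104, 0.487, 0.0]
force: [0.5, -0.9, 0.0]
width: -0.003
```

>>> move_arm(
  increments=[
    {"travel": [0.0003, 0, 0], "spin": 0},
    {"travel": [0.0006, 0, 0], "spin": 0},
    {"travel": [0.0009, 0, 0], "spin": 0},
    {"travel": [0.0012, 0, 0], "spin": 0},
    {"travel": [0.0012, 0, 0], "spin": 0},
  ],
)

```text
time_s: 20.18
ee_pos: [0.5205, 0.0476, -0.0215]
tcp_rot: [-3.104, -0.487, -0.0]
force: [0.1, 0.4, 0.1]
width: 0.001
```

```bash
python3 chk.py w17
```

```text
tip 4139 [6.8 8.6 8.8 9.4 9.6 9.6 9.9]
tcp [-30.9  89.9 -32.5] force [0.1 0.4 0.1] t 20.1833 j6 2.92
bead_a [251. 215. 296. 274.] 0.96 bot [-22.8  90.4] top [ 2.6 90.4]
bead_a [252. 160. 301. 216.] 0.93 bot [ 2.  89.4] top [24.  89.4]
bead_a [253.  25. 312.  97.] 0.88 bot [46.4 87.2] top [69.5 87.4]
bead_a [250.  98. 311. 163.] 0.77 bot [22.8 87.8] top [46.2 87.9]
clasp_box [245.   0. 306.  31.] 0.81 bot [67.6 89.7] top [76.8 89.7]
88 [(-22, 20.0), (-20, 20.0), (-18, 13.0), (-16, 14.0), (-14, 14.0), (-12, 14.0), (-10, 14.0), (-8, 14.0), (-6, 14.0), (-4, 14.0), (-2, 13.0), (0, 12.0), (2, 12.0), (4, 13.0), (6, 14.0), (8, 14.0), (10, 14.0), (12, 14.0), (14, 14.0), (16, 14.0), (18, 14.0), (20, 14.0), (22, 12.0), (24, 12.0), (26, 14.0), (28, 14.0), (30, 14.0), (32, 14.0), (34, 14.0), (36, 14.0), (38, 14.0), (40, 14.0), (42, 14.0), (44, 12.0), (46, 12.0), (48, 14.0), (50, 14.0), (52, 14.0), (54, 14.0), (56, 14.0), (58, 14.0), (60, 14.0), (62, 14.0), (64, 14.0), (66, 12.0), (68, 10.0), (70, 7.0), (72, 7.0), (74, 7.0), (76, 7.0)]
91 [(-22, 21.0), (-20, 19.0), (-18, 14.0), (-16, 14.0), (-14, 14.0), (-12, 14.0), (-10, 14.0), (-8, 14.0), (-6, 14.0), (-4, 14.0), (-2, 14.0), (0, 12.0), (2, 12.0), (4, 14.0), (6, 14.0), (8, 14.0), (10, 14.0), (12, 14.0), (14, 14.0), (16, 14.0), (18, 14.0), (20, 14.0), (22, 12.0), (24, 12.0), (26, 13.0), (28, 14.0), (30, 14.0), (32, 14.0), (34, 14.0), (36, 14.0), (38, 14.0), (40, 14.0), (42, 13.0), (44, 12.0), (46, 11.0), (48, 13.0), (50, 13.0), (52, 13.0), (54, 13.0), (56, 14.0), (58, 13.0), (60, 14.0), (62, 13.0), (64, 13.0), (66, 12.0), (68, 4.0), (70, 7.0), (72, 7.0), (74, 7.0), (76, 7.0)]
```

View pics/w17.png

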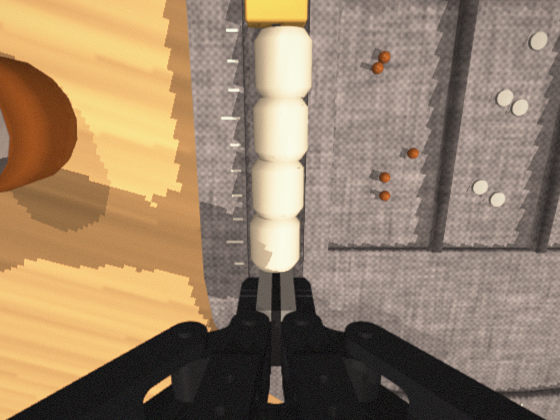

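>>> move_arm(
  increments=[
    {"travel": [0.0002, 0, 0], "spin": 0},
    {"travel": [0.0004, 0, 0], "spin": 0},
    {"travel": [0.0006, 0, 0], "spin": 0},
    {"travel": [0.0008, 0, 0], "spin": 0},
    {"travel": [0.0008, 0, 0], "spin": 0},
  ],
)

```text
time_s: 20.75
ee_pos: [0.5213, 0.0478, -0.0215]
tcp_rot: [-3.104, -0.487, -0.0]
force: [-0.3, 0.2, 0.1]
width: -0.001
```

```bash
python3 chk.py w18; python3 -c "
import cv2;a=cv2.imread('pics/w18.png');cv2.imwrite('pics/w18z.png',cv2.resize(a[0:290,220:340],None,fx=2.05,fy=2.05,interpolation=cv2.INTER_CUBIC))"
```

```text
tip 4134 [8.4 8.6 8.9 9.3 9.5 9.7 9.8]
tcp [-30.1  89.9 -32.5] force [-0.3  0.2  0.1] t 20.75 j6 2.92
bead_a [252. 157. 303. 220.] 0.96 bot [ 1.1 88.9] top [26.  88.9]
bead_a [249. 215. 300. 272.] 0.82 bot [-21.   90.2] top [ 3.5 90.2]
bead_a [256.  25. 314.  98.] 0.7 bot [46.9 86.5] top [70.2 86.6]
bead_a [251.  96. 310. 163.] 0.7 bot [23.8 87.9] top [47.5 87.9]
clasp_box [242.   2. 305.  30.] 0.94 bot [68.5 90.4] top [76.9 90.4]
88 [(-20, 21.0), (-18, 13.0), (-16, 14.0), (-14, 14.0), (-12, 14.0), (-10, 14.0), (-8, 14.0), (-6, 14.0), (-4, 14.0), (-2, 14.0), (0, 13.0), (2, 12.0), (4, 13.0), (6, 14.0), (8, 14.0), (10, 14.0), (12, 14.0), (14, 14.0), (16, 14.0), (18, 14.0), (20, 14.0), (22, 13.0), (24, 12.0), (26, 13.0), (28, 14.0), (30, 14.0), (32, 14.0), (34, 14.0), (36, 14.0), (38, 14.0), (40, 14.0), (42, 14.0), (44, 13.0), (46, 12.0), (48, 13.0), (50, 14.0), (52, 14.0), (54, 14.0), (56, 14.0), (58, 14.0), (60, 14.0), (62, 14.0), (64, 14.0), (66, 13.0), (68, 12.0), (70, 7.0), (72, 7.0), (74, 7.0), (76, 7.0)]
91 [(-20, 21.0), (-18, 13.0), (-16, 14.0), (-14, 14.0), (-12, 14.0), (-10, 14.0), (-8, 14.0), (-6, 14.0), (-4, 14.0), (-2, 14.0), (0, 13.0), (2, 12.0), (4, 13.0), (6, 14.0), (8, 14.0), (10, 14.0), (12, 14.0), (14, 14.0), (16, 14.0), (18, 14.0), (20, 14.0), (22, 13.0), (24, 12.0), (26, 12.0), (28, 14.0), (30, 14.0), (32, 14.0), (34, 14.0), (36, 14.0), (38, 14.0), (40, 14.0), (42, 14.0), (44, 12.0), (46, 11.0), (48, 12.0), (50, 13.0), (52, 13.0), (54, 13.0), (56, 13.0), (58, 13.0), (60, 13.0), (62, 13.0), (64, 13.0), (66, 12.0), (68, 11.0), (70, 7.0), (72, 7.0), (74, 7.0), (76, 7.0)]
```

View pics/w18z.png

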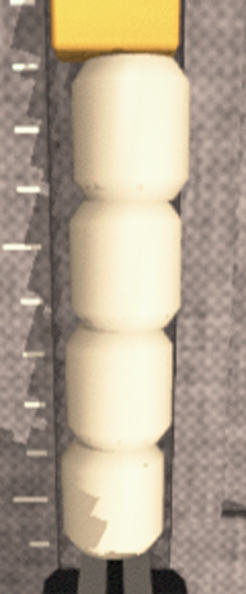

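>>> move_arm(
  increments=[
    {"travel": [0.0002, 0, 0], "spin": 0},
    {"travel": [0.0003, 0, 0], "spin": 0},
    {"travel": [0.0004, 0, 0], "spin": 0},
    {"travel": [0.0004, 0, 0], "spin": 0},
    {"travel": [0.0004, 0, 0], "spin": 0},
  ],
)

```text
time_s: 21.32
ee_pos: [0.5216, 0.0479, -0.0215]
tcp_rot: [-3.104, -0.487, 0.0]
force: [-0.5, 0.5, -0.4]
width: -0.002
```

>>> move_arm(
  increments=[
    {"travel": [0.0002, 0, 0], "spin": 0},
    {"travel": [0.0003, 0, 0], "spin": 0},
    {"travel": [0.0004, 0, 0], "spin": 0},
    {"travel": [0.0004, 0, 0], "spin": 0},
    {"travel": [0.0004, 0, 0], "spin": 0},
  ],
)

```text
time_s: 21.73
ee_pos: [0.522, 0.0481, -0.0215]
tcp_rot: [-3.104, -0.487, 0.0]
force: [0.3, -0.5, 1.1]
width: 0.004
```

>>> move_arm(
  increments=[
    {"travel": [0.0002, 0, 0], "spin": 0},
    {"travel": [0.0003, 0, 0], "spin": 0},
    {"travel": [0.0004, 0, 0], "spin": 0},
    {"travel": [0.0004, 0, 0], "spin": 0},
    {"travel": [0.0004, 0, 0], "spin": 0},
  ],
)

```text
time_s: 22.15
ee_pos: [0.5224, 0.0482, -0.0215]
tcp_rot: [-3.104, -0.487, -0.0]
force: [0.2, -0.4, 0.4]
width: 0.0
```

>>> move_arm(
  increments=[
    {"travel": [0.0002, 0, 0], "spin": 0},
    {"travel": [0.0003, 0, 0], "spin": 0},
    {"travel": [0.0004, 0, 0], "spin": 0},
    {"travel": [0.0004, 0, 0], "spin": 0},
    {"travel": [0.0004, 0, 0], "spin": 0},
  ],
)

```text
time_s: 22.57
ee_pos: [0.5227, 0.0483, -0.0215]
tcp_rot: [-3.104, -0.487, 0.0]
force: [-0.0, -0.4, 0.3]
width: 0.002
```

```bash
python3 chk.py w19 | head -8; python3 -c "
import cv2;a=cv2.imread('pics/w19.png');cv2.imwrite('pics/w19z.png',cv2.resize(a[0:290,220:340],None,fx=2.05,fy=2.05,interpolation=cv2.INTER_CUBIC))"
```

```text
tip 4150 [ 7.7  8.3  8.9  9.4  9.8  9.9 10.2]
tcp [-28.6  89.9 -32.5] force [-0.  -0.4  0.3] t 22.5667 j6 2.92
bead_a [251.  97. 311. 163.] 0.94 bot [25.2 87.7] top [48.9 87.8]
bead_a [252. 215. 301. 273.] 0.8 bot [-19.9  89.3] top [ 5.  89.3]
bead_a [251. 156. 306. 219.] 0.72 bot [ 3.4 88.7] top [27.8 88.7]
bead_a [257.  24. 310.  97.] 0.68 bot [48.8 86.9] top [71.9 87. ]
bead_a [  1.  64.  77. 200.] 0.59 bot [ 11.  180.6] top [ 59.6 171.1]
bead_a [186.   0. 560. 420.] 0.38 bot [-97.2  43.6] top [79.  57.6]
```

View pics/w19z.png

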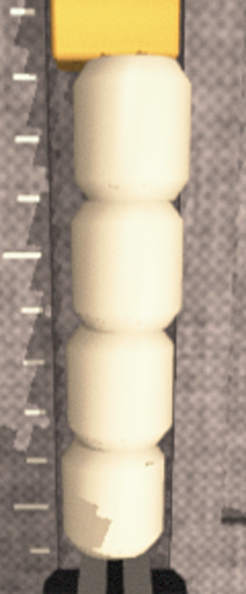

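>>> move_arm(
  increments=[
    {"travel": [0.0002, 0, 0], "spin": 0},
    {"travel": [0.0003, 0, 0], "spin": 0},
    {"travel": [0.0004, 0, 0], "spin": 0},
    {"travel": [0.0005, 0, 0], "spin": 0},
    {"travel": [0.0005, 0, 0], "spin": 0},
  ],
)

```text
time_s: 23.13
ee_pos: [0.523, 0.0484, -0.0216]
tcp_rot: [3.104, 0.487, -0.001]
force: [-2.4, -0.9, 0.7]
width: 0.0
```

>>> move_arm(
  increments=[
    {"travel": [0.0002, 0, 0], "spin": 0},
    {"travel": [0.0003, 0, 0], "spin": 0},
    {"travel": [0.0004, 0, 0], "spin": 0},
    {"travel": [0.0005, 0, 0], "spin": 0},
    {"travel": [0.0005, 0, 0], "spin": 0},
  ],
)

```text
time_s: 23.55
ee_pos: [0.5231, 0.0484, -0.0216]
tcp_rot: [3.104, 0.487, -0.002]
force: [-5.5, -1.7, 3.4]
width: 0.001
```

Run:
```python
from tip import *
w,B,p,M,T,K,y=look('w20')
# box front top edge: lowest x of points with z~7 over |y-90|<10, at y slice left side (visible)
for ys in (96,98,99):
    k=(np.abs(B[...,1]-ys)<1)&(B[...,0]>55)&(B[...,0]<95)
    q=B[k];q=q[np.argsort(q[:,0])];print(ys,[(a.round(1),b.round(1)) for a,b in q[:,[0,2]][::6]])
cv2.imwrite('pics/w20z.png',cv2.resize(w['frame'][0:290,220:340,::-1],None,fx=2.05,fy=2.05,interpolation=cv2.INTER_CUBIC))
```

```text
tip 4118 [7.4 8.4 8.7 9.1 9.2 9.4 9.6]
tcp [-28.2  89.9 -32.6] force [-5.5 -1.7  3.4] t 23.55 j6 2.92
96 [(np.float64(55.1), np.float64(9.8)), (np.float64(55.4), np.float64(8.9)), (np.float64(55.8), np.float64(7.3)), (np.float64(56.4), np.float64(8.5)), (np.float64(56.8), np.float64(7.6)), (np.float64(57.4), np.float64(8.3)), (np.float64(57.7), np.float64(7.5)), (np.float64(58.3), np.float64(9.0)), (np.float64(58.7), np.float64(6.8)), (np.float64(59.2), np.float64(9.1)), (np.float64(59.8), np.float64(6.2)), (np.float64(60.2), np.float64(9.3)), (np.float64(60.7), np.float64(6.4)), (np.float64(61.1), np.float64(8.9)), (np.float64(61.6), np.float64(7.2)), (np.float64(62.0), np.float64(9.2)), (np.float64(62.3), np.float64(9.6)), (np.float64(62.8), np.float64(8.2)), (np.float64(63.2), np.float64(3.5)), (np.float64(63.5), np.float64(3.3)), (np.float64(63.9), np.float64(9.6)), (np.float64(64.2), np.float64(9.4)), (np.float64(64.6), np.float64(8.7)), (np.float64(65.0), np.float64(4.9)), (np.float64(65.3), np.float64(10.2)), (np.float64(65.7), np.float64(9.5)), (np.float64(66.1), np.float64(6
[... 6242 characters left out ...]
p.float64(74.0), np.float64(8.1)), (np.float64(74.2), np.float64(6.8)), (np.float64(74.6), np.float64(6.4)), (np.float64(74.8), np.float64(6.9)), (np.float64(75.2), np.float64(8.0)), (np.float64(75.5), np.float64(6.4)), (np.float64(75.8), np.float64(6.3)), (np.float64(76.0), np.float64(8.2)), (np.float64(76.3), np.float64(8.2)), (np.float64(76.6), np.float64(6.8)), (np.float64(77.0), np.float64(7.7)), (np.float64(77.2), np.float64(5.5)), (np.float64(77.5), np.float64(6.7)), (np.float64(77.9), np.float64(6.0)), (np.float64(78.1), np.float64(6.9)), (np.float64(78.4), np.float64(6.9)), (np.float64(78.7), np.float64(6.6)), (np.float64(79.0), np.float64(5.2)), (np.float64(79.3), np.float64(8.0))]
```

View pics/w20z.png

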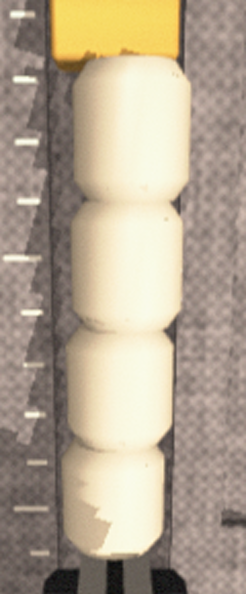

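The force has risen to 5.8 N, so the row is pressed home: the box face reads x≈70.7 and the row's end works out to about 70.8. Backing off, then lifting.

>>> move_arm(
  increments=[
    {"travel": [-0.0008, 0, 0], "spin": 0},
    {"travel": [-0.002, 0, 0], "spin": 0},
    {"travel": [-0.005, 0, 0], "spin": 0},
    {"travel": [-0.009, 0, 0], "spin": 0},
    {"travel": [-0.013, 0, 0], "spin": 0},
  ],
)

```text
time_s: 24.02
ee_pos: [0.5111, 0.0446, -0.0215]
tcp_rot: [3.104, 0.487, 0.0]
force: [-0.2, -0.2, -1.3]
width: -0.0
```

>>> move_arm(
  increments=[
    {"travel": [-0.002, 0, -0.006], "spin": 0},
    {"travel": [-0.003, 0, -0.016], "spin": 0},
    {"travel": [-0.003, 0, -0.028], "spin": 0},
    {"travel": [-0.003, 0, -0.04], "spin": 0},
    {"travel": [-0.003, 0, -0.05], "spin": 0},
  ],
)

```text
time_s: 24.43
ee_pos: [0.5092, 0.0438, 0.0308]
tcp_rot: [3.104, 0.487, 0.003]
force: [-0.1, 0.4, 1.3]
width: 0.003
```

>>> move_arm(
  increments=[
    {"travel": [0, 0, -0.01], "spin": 0},
    {"travel": [0, 0, -0.02], "spin": 0},
    {"travel": [0, 0, -0.03], "spin": 0},
    {"travel": [0, 0, -0.035], "spin": 0},
    {"travel": [0, 0, -0.035], "spin": 0},
  ],
)

```text
time_s: 24.85
ee_pos: [0.5091, 0.0438, 0.0649]
tcp_rot: [3.103, 0.487, 0.003]
force: [0.4, 0.0, -0.8]
width: -0.001
```

```bash
python3 chk.py w21
python3 - <<'E'
from h import *
s=ctrl.camera('scene');save(s,'s21')
a=cv2.imread('pics/s21.png');cv2.imwrite('pics/s21z.png',cv2.resize(a[170:320,160:350],None,fx=4,fy=4,interpolation=cv2.INTER_CUBIC))
E
```

```text
tip 4230 [90.7 91.3 91.5 91.5 91.7 91.9 92. ]
tcp [-42.9  89.8  53.9] force [ 0.4  0.  -0.8] t 24.85 j6 2.92
bead_a [260.  69. 298. 114.] 0.88 bot [24.5 87.5] top [49.  87.5]
bead_a [258. 110. 295. 150.] 0.71 bot [ 3.9 89.1] top [27.  89.1]
bead_a [262.  25. 298.  72.] 0.66 bot [47.5 87. ] top [71.6 87. ]
bead_a [259. 151. 289. 187.] 0.62 bot [-19.3  90.6] top [ 3.  90.5]
clasp_box [256.   0. 294.  33.] 0.71 bot [67.4 90. ] top [83.3 90. ]
88 [(-30, -5.0), (-28, -5.0), (-26, -5.0), (-24, -5.0), (-22, -5.0), (-18, 12.0), (-16, 13.0), (-14, 14.0), (-12, 14.0), (-10, 14.0), (-8, 14.0), (-6, 14.0), (-4, 14.0), (-2, 14.0), (0, 14.0), (2, 13.0), (4, 12.0), (6, 13.0), (8, 14.0), (10, 14.0), (12, 14.0), (14, 14.0), (16, 14.0), (18, 14.0), (20, 14.0), (22, 14.0), (24, 13.0), (26, 12.0), (28, 13.0), (30, 14.0), (32, 14.0), (34, 14.0), (36, 14.0), (38, 14.0), (40, 14.0), (42, 14.0), (44, 14.0), (46, 13.0), (48, 12.0), (50, 13.0), (52, 14.0), (54, 14.0), (56, 14.0), (58, 14.0), (60, 14.0), (62, 14.0), (64, 14.0), (66, 14.0), (68, 13.0), (70, 9.0), (72, 7.0), (74, 7.0), (76, 7.0), (78, 7.0), (80, 7.0), (82, 7.0)]
91 [(-30, -5.0), (-28, -6.0), (-26, -5.0), (-24, -5.0), (-18, 12.0), (-16, 14.0), (-14, 14.0), (-12, 14.0), (-10, 14.0), (-8, 14.0), (-6, 14.0), (-4, 14.0), (-2, 14.0), (0, 14.0), (2, 13.0), (4, 12.0), (6, 13.0), (8, 14.0), (10, 14.0), (12, 14.0), (14, 14.0), (16, 14.0), (18, 14.0), (20, 14.0), (22, 14.0), (24, 12.0), (26, 11.0), (28, 13.0), (30, 13.0), (32, 14.0), (34, 14.0), (36, 14.0), (38, 14.0), (40, 13.0), (42, 14.0), (44, 13.0), (46, 12.0), (48, 11.0), (50, 12.0), (52, 13.0), (54, 13.0), (56, 13.0), (58, 13.0), (60, 13.0), (62, 13.0), (64, 13.0), (66, 13.0), (68, 12.0), (70, 8.0), (72, 7.0), (74, 7.0), (76, 7.0), (78, 7.0), (80, 7.0), (82, 7.0)]
```

View pics/w21.png

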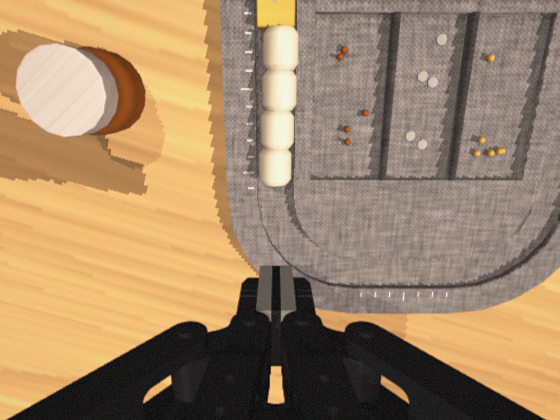

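View pics/s21z.png

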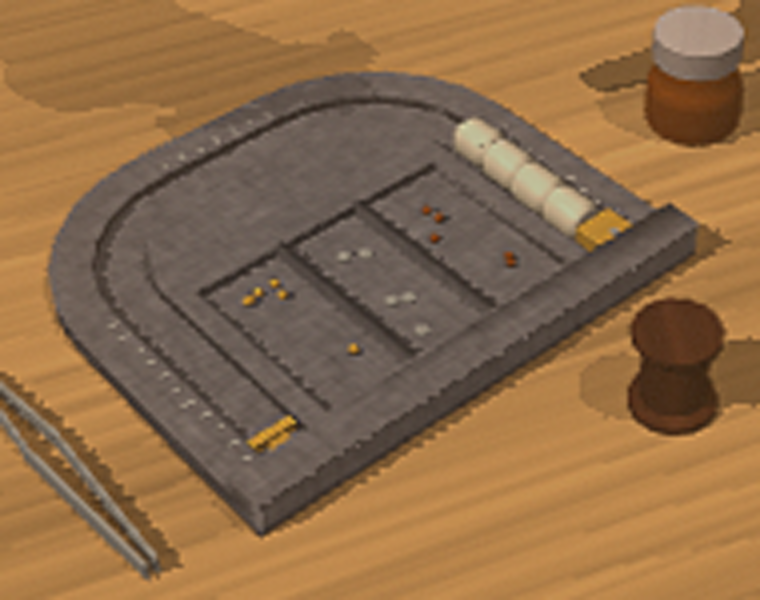

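The four beads stand in an unbroken row against the box half. The tongue, tweezers, spool and jar are unchanged. Handing in.

Run:
```python
from rig import ctrl
print(ctrl.hand_in())
```

```text
the job is handed in; nothing more can be done
None
```

All four beads now sit in an unbroken row against the box half at the end of the left arm, and I handed the job in at about 25 s of the 43 s allowed. I pushed them round the groove from the tongue's arm with the shut fingertip about 4 mm above the rim, turning it with the bends.

**Last checks:** after backing off and lifting, the depth profile and pictures show four touching beads ending at the box face. They sit up to about 3 mm to one side of the groove's centre line. In the scene picture the tongue, jar, spool and tweezers are where they started. The highest force I read was about 7 N, at the final contact; the other readings were 2–3 N or less, about the sensor's noise. Forces were read only at the end of each move.

**What disagreed:**
- **Tool point:** the reported tool point lies about 37 mm beyond the real tips of the shut fingers. My first pass therefore went over the first bead without touching it. I measured the offset from the wrist camera's depth and lowered the arm by that much.
- **Board position:** the three cameras' estimates differed by about 2 mm, so I used their rough mean. In that frame the box's near face read x ≈ 70.7 mm instead of the nominal 69 mm. I think that is mostly calibration, but I can't rule out that the last push moved the loose box a little.

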